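# Pack the pharmacy's home-visit kit

## Task

Pack up the home-visit kit: fold every open pill case on the counter fully shut so that it fits, and lay each one flat, lid up, in a bay of its own in the case rack, fully down on the bay's floor. Hang both metal pen holders inside the slotted basket by hooking their bent lips over its rim, so that they hang upright clear of its floor, and leave the other things on the counter alone.

Things in the scene. Friction and masses are not known exactly. Their poses are not given: they have to be found in the camera images.
- case1_center (a point): Centre of a white hinged pill case (may be absent; all alike): base 80 mm (x, front to hinge) x 60 mm (y, along the hinge) x 28 mm high, 0.3 kg; lid 80 x 56 x 10 mm, 38 mm high in all when shut. The point is 19 mm above its underside, z up; the hinge line runs along y, 40 mm in +x and 9 mm above the point, at the base's top edge. Grip the base across its 60 mm.
- case1_lid (a joint): Lid angle of that case in rad: 0 is shut flat on the base, 1.57 stands straight up, it starts near 1.9, leaning back beyond the hinge (stop at 2.2). The hinge is slightly stiff (about 0.025 N m): the lid stays wherever it is left, a light push of about 1 N moves it.
- case1_edge (a point): Middle of the free edge of that case's lid, half-way through the lid's 10 mm thickness, 80 mm from the hinge line.
- case2_center (a point): Centre of a white hinged pill case (may be absent; all alike): base 80 mm (x, front to hinge) x 60 mm (y, along the hinge) x 28 mm high, 0.3 kg; lid 80 x 56 x 10 mm, 38 mm high in all when shut. The point is 19 mm above its underside, z up; the hinge line runs along y, 40 mm in +x and 9 mm above the point, at the base's top edge. Grip the base across its 60 mm.
- case2_lid (a joint): Lid angle of that case in rad: 0 is shut flat on the base, 1.57 stands straight up, it starts near 1.9, leaning back beyond the hinge (stop at 2.2). The hinge is slightly stiff (about 0.025 N m): the lid stays wherever it is left, a light push of about 1 N moves it.
- case2_edge (a point): Middle of the free edge of that case's lid, half-way through the lid's 10 mm thickness, 80 mm from the hinge line.
- case3_center (a point): Centre of a white hinged pill case (may be absent; all alike): base 80 mm (x, front to hinge) x 60 mm (y, along the hinge) x 28 mm high, 0.3 kg; lid 80 x 56 x 10 mm, 38 mm high in all when shut. The point is 19 mm above its underside, z up; the hinge line runs along y, 40 mm in +x and 9 mm above the point, at the base's top edge. Grip the base across its 60 mm.
- case3_lid (a joint): Lid angle of that case in rad: 0 is shut flat on the base, 1.57 stands straight up, it starts near 1.9, leaning back beyond the hinge (stop at 2.2). The hinge is slightly stiff (about 0.025 N m): the lid stays wherever it is left, a light push of about 1 N moves it.
- case3_edge (a point): Middle of the free edge of that case's lid, half-way through the lid's 10 mm thickness, 80 mm from the hinge line.
- holder1_center (a point): Centre of an aluminium hook-on pen holder: open cup 40 (x) x 52 (y) x 60 mm high, 0.1 kg, upright, point 30 mm above its underside, z up. From the top of its +x side a lip 40 mm wide runs out (its underside 56 mm above the cup's underside) and turns down to 22 mm below the top. The gap for a rim, between cup and turned-down end, is from 20 to 33 mm in +x of the point; the end is 4 mm thick.
- holder2_center (a point): Centre of an aluminium hook-on pen holder: open cup 40 (x) x 52 (y) x 60 mm high, 0.1 kg, upright, point 30 mm above its underside, z up. From the top of its +x side a lip 40 mm wide runs out (its underside 56 mm above the cup's underside) and turns down to 22 mm below the top. The gap for a rim, between cup and turned-down end, is from 20 to 33 mm in +x of the point; the end is 4 mm thick.
- basket: White slotted plastic basket, fixed, open on top: 150 x 150 mm outside, 100 mm high, walls 4 mm, floor 4 mm thick. Origin at the centre of its underside, x and y square to its walls, z up. It may stand on the left or on the right.
- rack_bay0 (a point): Middle of one bay's floor in the cream three-bay rack (fixed, left or right), 6 mm above the table. A bay is 90 mm wide in x between dividers (6 mm thick, 60 mm above the floor, 60 mm long in y), open at both y ends; bays lie 96 mm apart in x. A shut case lies flat with its 80 mm along x, hinge to either side; an open one does not fit between the dividers.
- rack_bay1 (a point): Middle of one bay's floor in the cream three-bay rack (fixed, left or right), 6 mm above the table. A bay is 90 mm wide in x between dividers (6 mm thick, 60 mm above the floor, 60 mm long in y), open at both y ends; bays lie 96 mm apart in x. A shut case lies flat with its 80 mm along x, hinge to either side; an open one does not fit between the dividers.
- rack_bay2 (a point): Middle of one bay's floor in the cream three-bay rack (fixed, left or right), 6 mm above the table. A bay is 90 mm wide in x between dividers (6 mm thick, 60 mm above the floor, 60 mm long in y), open at both y ends; bays lie 96 mm apart in x. A shut case lies flat with its 80 mm along x, hinge to either side; an open one does not fit between the dividers.
- jar: White ointment jar, 48 mm across, 58 mm high, standing among the task's things. Bystander, origin at the centre of its underside; leave it alone.
- pills1: Amber pill bottle, 44 mm across, 85 mm high, towards the far edge. Bystander, origin at the centre of its underside; leave it alone.
- pills2: Amber pill bottle, 50 mm across, 80 mm high, towards the far edge. Bystander, origin at the centre of its underside; leave it alone.
- carton: White carton 60 x 110 x 40 mm high, towards the far edge. Bystander, origin at the centre of its underside; leave it alone.
- mortar: White ceramic mortar bowl, 90 mm across, 65 mm high, far left. Bystander, origin at the centre of its underside; leave it alone.
- tape: Roll of tape lying flat, 90 mm across, 22 mm high, far right. Bystander, origin at the centre of its underside; leave it alone.
- stapler: Grey and black stapler, 130 x 35 x 46 mm high, far right. Bystander, origin at the centre of its underside; leave it alone.

How it is judged:
By the outcome, as a careful person would: the job done as asked, in the order asked, and still so for the second after the job is handed in, with the robot touching nothing.
Of case1, case2, case3 only 2 to 3 are there at a start; the rules pass over those that are not, and their reading is None.
At some moment in a run one of case1, case2, case3 may be knocked a few centimetres aside while the robot is not near it.
It also fails if it takes over 210 s, if anything falls off the work surface, if the arm or the gripper's body presses on something with over 40 N, if the wrist force passes 120 N, or if a joint passes its speed limit or range.

## Robot

A 6-joint arm with a two-finger parallel gripper is mounted at the origin on the work surface. World frame = base frame: x ahead of the robot, y to its left, z up, the work surface at z = 0. Lengths are in m, angles in rad, forces in N, time in s.
With the tool pointing down it reaches from about 0.325 to 0.775 m from the base axis. Payload 5.5 kg.
Tool frame: the origin (TCP) lies midway between the tips of the shut fingers; the grasp point (between the pads) lies ctrl.pinch_z behind it (ctrl.pinch_z is the distance from the TCP to the grasp point, in m); z points along the fingers, y is the line along which they close (so a half turn about z gives the same grasp; the last joint's range is limited). The gripper opens to 85 mm and grips with 20 to 120 N. Pads are 22 mm wide; open, the fingers measure 114 mm over their backs; the gripper's body (76 mm by 85 mm) begins 54 mm behind the grasp point. The pads swing forward as they close: fully open they stand 13 mm farther back than shut.
Start: joints at [1.285, 0.091, 1.231, -0, 1.82, -0.057], TCP at [0.136, 0.584, 0.231] pointing down, gripper open.
Joint ranges: [-2.87, 2.87], [-0.86, 2.18], [0.17, 2.46], [-1.51, 4.65], [0.06, 2.69], [-2.65, 2.65]. Speed limits (rad/s): [2.57, 2.57, 3.01, 3.14, 3.14, 3.14].

## Interface

Orientations are given as a unit quaternion [x, y, z, w].
In Python, from station import ctrl gives the robot as it stands.
- The arm moves only by the tool arm_command, never from a script. Its argument "increments" is one flat list of numbers, 7 for each row, row after row: the shift along the tool's x, y, z in mm, then the turn, a rotation vector about the tool's x, y, z in rad, then the closure in counts, from 0 (fully open) to 255 (shut). A call has exactly 8 rows; each row is the pose to reach, as a shift and turn from the pose commanded when the call began, along the tool's axes at that moment; what a row does not reach only later rows make up. A row lasts 1/10 s, in which the tool goes at most 50 mm and 8.59 degrees, less where a joint would pass 70% of its speed; a pose out of reach is approached as far as the arm can. A call with a gripper value outside its range is refused whole. The fingers move at their own pace and stop on an object; the grip force is fixed at half the most. Time passes only in rows, so rows that repeat a pose let the fingers close, or fill a call up. It gives the time, the measured TCP pose, the force, the opening and the grip force at its end, in the units of the state.
- ctrl.sense(): the state, without advancing time (a new reading comes with each control period).
- ctrl.snapshot(name): name is "side" or "top" or "wrist"; returns the picture (480x640x3 uint8, red, green, blue); there is no depth.
- ctrl.camera_params(name): a dict with "fx", "fy", "cx", "cy" (pixels), "k1" (the pictures are not rectified: a ray, as slopes to the right and down, at radius r is drawn at 1 + k1 r^2 times it, then the intrinsics apply), "rvec" (rotation vector, rad) and "tvec" (3), from world to camera coordinates, as OpenCV has them; the wrist camera has in their place "T_tool_cam" (4x4, takes a point from camera to tool coordinates, whose origin is the TCP and whose axes are the flange's). Camera axes: x right, y down, z forward; pixel columns grow to the right and rows downward; lengths in m; the calibration is good to about 2 mm. A picture is of the moment at which its call begins: read the wrist's pose just before it. camera_params takes no time and is no camera call.
- ctrl.finish_job(): hands the job in; it is judged then, once.
The state is a dict: "clock": time; "qpos": joint angles; "qd": joint speeds; "joint_torque": joint torques, N m; "ee_pos": TCP position; "tool_rot": TCP orientation; "contact_force": force on the tool from outside, world axes, zero at the start; "ft_torque": the same for the moment, N m; "gripper_width": finger opening in m; "grasp_force": force on a finger pad.
Only numpy, scipy, OpenCV 4.12 (cv2) and the standard library are available. Lean on these libraries where they do the work, as an engineer would, in place of code of your own. Each camera call takes 0.05 s, during which the arm holds its last target. There are 200 camera calls.

## Working session

There is one attempt and no reset: what is moved stays moved. The work goes in short steps, Python scripts to look and compute and a tool call to move; the robot and the scene stay as the last step left them, time stands still between calls to the robot, and variables do not carry over. Pictures are saved under pics/ and viewed, at most 14 in all, crops included, and the job is handed in when it is done.

Besides the shell and the picture viewer there is one more tool, called after ">>>" by a JSON object that holds its "api" and its "payload". arm_command: Moves the arm, as the interface text tells. Its arguments: {"type":"object","properties":{"increments":{"type":"array","items":{"type":"number"}}},"required":["increments"]}

```bash
ls; mkdir -p pics
cat > h.py <<'E'
import numpy as np, cv2
from scipy.spatial.transform import Rotation as R
from station import ctrl
def snap(n,f=None):
    s=ctrl.sense(); im=ctrl.snapshot(n)
    if f: cv2.imwrite('pics/'+f,im[:,:,::-1])
    return s,im
def campose(n,s=None):
    c=ctrl.camera_params(n)
    if n=='wrist':
        T=np.eye(4);T[:3,:3]=R.from_quat(s['tool_rot']).as_matrix();T[:3,3]=s['ee_pos']
        T=T@np.array(c['T_tool_cam']);return c,T[:3,:3],T[:3,3]
    Rm=R.from_rotvec(c['rvec']).as_matrix();return c,Rm.T,-Rm.T@np.array(c['tvec'])
def rays(n,uv,s=None):
    c,Rw,o=campose(n,s);uv=np.atleast_2d(np.array(uv,float))
    d=(uv-[c['cx'],c['cy']])/[c['fx'],c['fy']];p=d.copy()
    for _ in range(20): p=d/(1+c['k1']*(p**2).sum(1,keepdims=True))
    return o,(Rw@np.c_[p,np.ones(len(p))].T).T
def onz(n,uv,z,s=None):
    o,d=rays(n,uv,s); return o+d*((z-o[2])/d[:,2])[:,None]
def proj(n,P,s=None):
    c,Rw,o=campose(n,s);q=(np.atleast_2d(P)-o)@Rw;q=q[:,:2]/q[:,2:]
    q=q*(1+c['k1']*(q**2).sum(1,keepdims=True));return q*[c['fx'],c['fy']]+[c['cx'],c['cy']]
E
python3 - <<'E'
from h import *
for n in('top','side','wrist'):
    s,im=snap(n,n+'0.png'); print(n,campose(n,s)[2].round(3),ctrl.camera_params(n)['fx'])
print(s['ee_pos'],s['tool_rot'],s['gripper_width'],ctrl.pinch_z,s['clock'])
E
```

```text
pics
top [ 0.368 -0.018  1.429] 541.1550071777386
side [ 0.181 -0.725  0.828] 444.6487129620943
wrist [0.069 0.6   0.372] 421.19141709081
[0.13601507 0.58411939 0.2302291 ] [ 1.14149423e-01  9.93463175e-01 -8.97278825e-04 -1.52563872e-04] 0.08555741234765264 0.0187 0.1
```

View pics/top0.png

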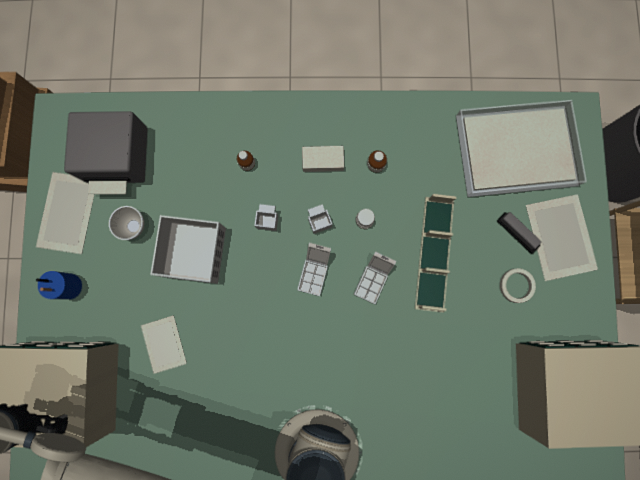

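View pics/side0.png

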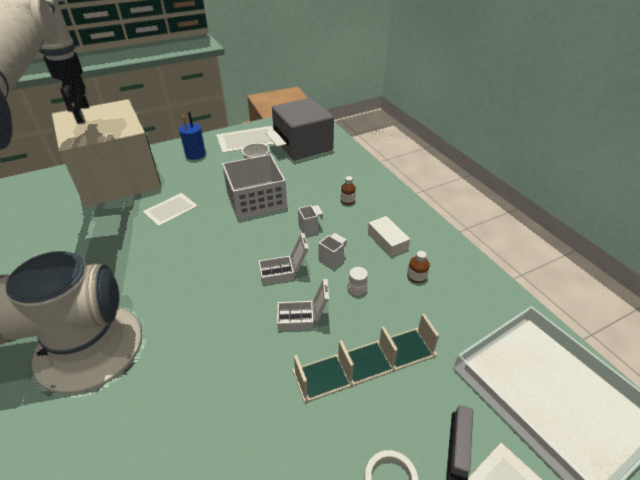

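The top view shows two open cases at about (313,270) and (375,280), holders at (266,217) and (319,218), the jar at (366,218), the basket at (188,249) and the rack around (435,253). The side view shows the lids leaning back.

Run:
```python
import cv2
im=cv2.imread('pics/top0.png')
a=cv2.resize(im[190:310,240:460],None,fx=3.6,fy=3.6,interpolation=cv2.INTER_CUBIC)
cv2.imwrite('pics/c1.png',a)
```

```text
(no output)
```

View pics/c1.png

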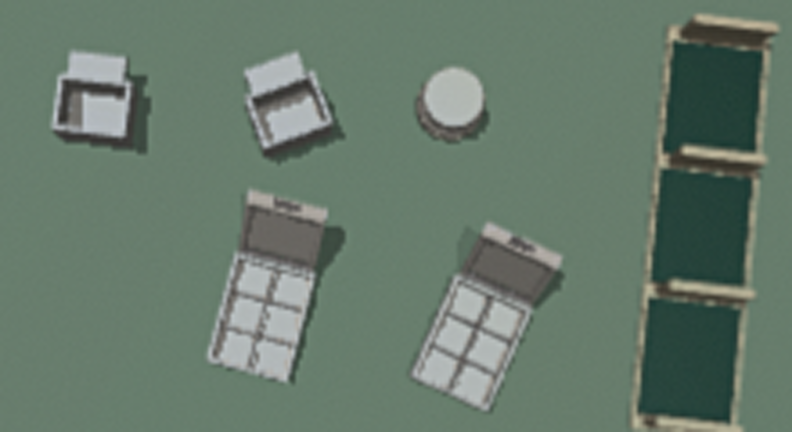

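Run:
```python
from h import *
def P(pts,z,crop=True):
    p=np.array(pts,float)
    if crop: p=p/3.6+[240,190]
    return onz('top',p,z)
def rep(n,p): # order: -x left, -x right, +x right,+x left
    c=p.mean(0); ax=(p[2]+p[3]-p[0]-p[1])/2; lat=(p[0]+p[3]-p[1]-p[2])/2
    print(n,c.round(4),'yaw',round(np.degrees(np.arctan2(ax[1],ax[0])),1),round(np.degrees(np.arctan2(lat[1],lat[0])),1)-90,'len',np.linalg.norm(ax).round(4),np.linalg.norm(lat).round(4))
rep('caseA',P([(209,360),(292,381),(316,270),(238,254)],.028))
rep('caseB',P([(413,376),(491,408),(530,303),(455,278)],.028))
rep('holdL',P([(54,134),(128,138),(132,82),(62,78)],.06))
rep('holdR',P([(265,148),(331,118),(316,72),(248,97)],.06))
rep('bay top',P([(664,150),(758,152),(768,46),(675,40)],.006))
rep('bay mid',P([(653,283),(745,287),(757,174),(664,170)],.006))
rep('bay bot',P([(640,415),(736,422),(745,305),(652,298)],.006))
rep('basket rim',P([(151,279),(221,284),(227,222),(162,216)],.1,False))
print(P([(453,97)],.058))
print(P([(366,218)],.058,False))
```

```text
caseA [0.4411 0.0098 0.028 ] yaw -13.7 -13.0 len 0.08 0.0593
caseB [ 0.423  -0.1397  0.028 ] yaw -22.5 -20.5 len 0.0784 0.0584
holdL [0.5873 0.1303 0.06  ] yaw -5.2 -3.299999999999997 len 0.0405 0.0515
holdR [ 0.5866 -0.0093  0.06  ] yaw 18.0 22.5 len 0.0368 0.0516
bay top [ 0.604  -0.3254  0.006 ] yaw -7.3 -2.5 len 0.0819 0.0698
bay mid [ 0.506  -0.3139  0.006 ] yaw -7.5 -2.5999999999999943 len 0.0841 0.0684
bay bot [ 0.4098 -0.3028  0.006 ] yaw -6.7 -4.400000000000006 len 0.0855 0.0693
basket rim [0.5059 0.3135 0.1   ] yaw -5.9 -4.599999999999994 len 0.1565 0.1695
[[ 0.5952824  -0.12557335  0.058     ]]
[[ 0.592535   -0.12596822  0.058     ]]
```

```bash
cat >> h.py <<'E'
def down(yaw): # tool y at yaw+90deg, z down
    return R.from_euler('z',yaw,degrees=True)*R.from_matrix([[-1,0,0],[0,1,0],[0,0,-1]])
def go(x,y,z,yaw,frm=None):
    """increments from the current pose (or frm=(x,y,z,yaw)) to a pose, tool down"""
    if frm is None: s=ctrl.sense();p=np.array(s['ee_pos']);r=R.from_quat(s['tool_rot'])
    else: p=np.array(frm[:3]);r=down(frm[3])
    t=r.inv().apply(np.array([x,y,z])-p)*1000; w=(r.inv()*down(yaw)).as_rotvec()
    print('go',(x,y,z,yaw),t.round(1),w.round(3),'rows',max(np.linalg.norm(t)/50,np.degrees(np.linalg.norm(w))/8.59).round(1))
E
python3 - <<'E'
from h import *
print(np.array(ctrl.camera_params('wrist')['T_tool_cam']).round(3))
go(.42,.0,.30,-18); go(.42,-.02,.28,-18,(.42,0,.30,-18))
E
```

```text
[[ 0.001 -0.962 -0.272  0.069]
 [ 1.     0.     0.001  0.   ]
 [-0.    -0.272  0.962 -0.142]
 [ 0.     0.     0.     1.   ]]
go (0.42, 0.0, 0.3, -18) [-409.1 -504.6  -68.9] [-0.002 -0.     0.085] rows 13.1
go (0.42, -0.02, 0.28, -18) [ -6.2 -19.   20. ] [0. 0. 0.] rows 0.6
```

>>> {"api": "arm_command", "payload": {"increments": [-205,-252,-34,0,0,0.04,0,-409,-505,-69,0,0,0.085,0,-409,-505,-69,0,0,0.085,0,-409,-505,-69,0,0,0.085,0,-409,-505,-69,0,0,0.085,0,-409,-505,-69,0,0,0.085,0,-409,-505,-69,0,0,0.085,0,-409,-505,-69,0,0,0.085,0]}}

```text
clock: 0.95
ee_pos: [0.31, 0.2247, 0.2735]
tool_rot: [0.156, 0.988, 0.0, 0.0]
contact_force: [0.7, -0.3, -0.1]
gripper_width: 0.0855
grasp_force: 0.0
```

Run:
```python
from h import *
go(.42,0,.30,-18)
```

```text
go (0.42, 0, 0.3, -18) [-173.9 -179.9  -26.4] [0.    0.    0.001] rows 5.0
```

>>> {"api": "arm_command", "payload": {"increments": [-174,-180,-26,0,0,0,255,-174,-180,-26,0,0,0,255,-174,-180,-26,0,0,0,255,-174,-180,-26,0,0,0,255,-174,-180,-26,0,0,0,255,-174,-180,-26,0,0,0,255,-174,-180,-26,0,0,0,255,-174,-180,-26,0,0,0,255]}}

```text
clock: 1.75
ee_pos: [0.4195, 0.0024, 0.2993]
tool_rot: [0.156, 0.988, 0.0, -0.0]
contact_force: [0.3, -0.4, 0.0]
gripper_width: -0.0002
grasp_force: 0.0
```

Run:
```python
from h import *
s,im=snap('wrist','w1.png'); print(s['ee_pos'],s['gripper_width'],ctrl.pinch_z)
```

```text
[0.41948847 0.00236269 0.2993349 ] -0.00021373607664397457 0.0187
```

View pics/w1.png

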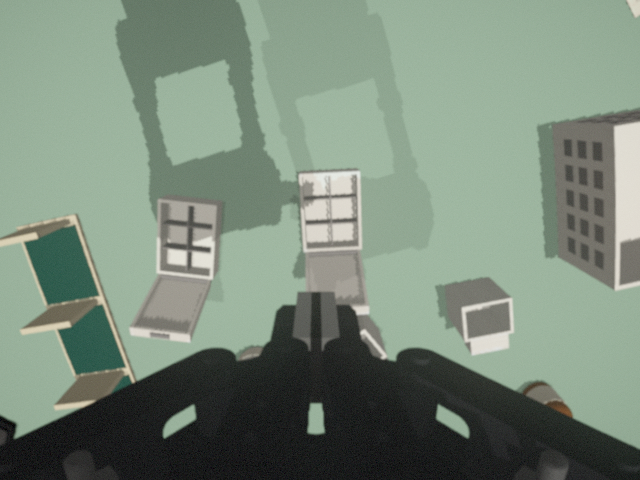

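The wrist view shows case A's base with front corners (298,171), (359,169) and hinge (303,250), (362,249). Case B has front (158,198), (222,202) and hinge (157,274), (214,279); its lid edge runs (131,330)–(190,340).

```bash
cat >> h.py <<'E'
def rep(n,p): # order: -x left(+y), -x right, +x right,+x left
    c=p.mean(0); ax=(p[2]+p[3]-p[0]-p[1])/2; lat=(p[0]+p[3]-p[1]-p[2])/2
    print(n,c.round(4),'yaw',np.degrees(np.arctan2(ax[1],ax[0])).round(1),np.degrees(np.arctan2(lat[1],lat[0])).round(1)-90,'len',np.linalg.norm(ax).round(4),np.linalg.norm(lat).round(4))
E
python3 - <<'E'
from h import *
s=ctrl.sense()
rep('A',onz('wrist',[(359,169),(298,171),(303,250),(362,249)],.028,s))
rep('B',onz('wrist',[(222,202),(158,198),(157,274),(214,279)],.028,s))
print(onz('wrist',[(131,331),(190,341)],.105,s))
E
```

```text
A [0.4403 0.0123 0.028 ] yaw -14.5 -16.400000000000006 len 0.0814 0.0602
B [ 0.4235 -0.1366  0.028 ] yaw -25.8 -22.299999999999997 len 0.0826 0.0632
[[ 0.47434303 -0.19058005  0.105     ]
 [ 0.49956959 -0.14202185  0.105     ]]
```

Run:
```python
from h import *
go(.5424,-.0162,.20,-15)
```

```text
go (0.5424, -0.0162, 0.2, -15) [-122.9   19.7   99.5] [ 0.   -0.   -0.05] rows 3.2
```

>>> {"api": "arm_command", "payload": {"increments": [-123,20,50,0,0,-0.05,255,-123,20,100,0,0,-0.05,255,-123,20,100,0,0,-0.05,255,-123,20,100,0,0,-0.05,255,-123,20,150,0,0,-0.05,255,-123,20,190,0,0,-0.05,255,-123,20,219,0,0,-0.05,255,-123,20,219,0,0,-0.05,255]}}

```text
clock: 2.6
ee_pos: [0.5399, -0.0155, 0.0762]
tool_rot: [0.13, 0.991, -0.0, -0.004]
contact_force: [0.1, 0.4, -0.2]
gripper_width: -0.0001
grasp_force: 0.0
```

Run:
```python
from h import *
s=ctrl.sense();print(s['ee_pos'],s['contact_force']); snap('side','s1.png')
a=cv2.imread('pics/s1.png');cv2.imwrite('pics/s1c.png',cv2.resize(a[170:350,200:400],None,fx=3,fy=3))
```

```text
[ 0.53986237 -0.01547015  0.07624059] [ 0.1461967   0.35359913 -0.18189958]
```

View pics/s1c.png

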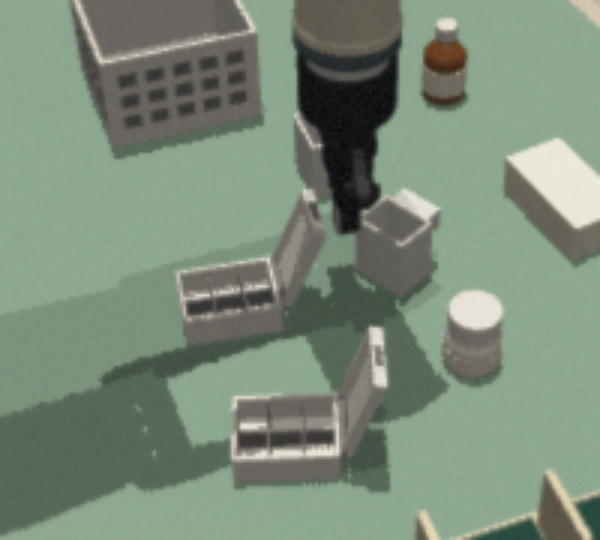

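The fingers are just behind case A's lid at about (345,225) in the crop, clear of the holder.

>>> {"api": "arm_command", "payload": {"increments": [10,0,0,0,0,0,255,20,0,0,0,0,0,255,30,0,0,0,0,0,255,40,0,0,0,0,0,255,50,0,0,0,0,0,255,62,0,0,0,0,0,255,74,0,0,0,0,0,255,85,0,0,0,0,0,255]}}

```text
clock: 3.45
ee_pos: [0.4598, 0.0051, 0.0805]
tool_rot: [0.132, 0.991, -0.0, -0.0]
contact_force: [0.4, -0.6, -0.3]
gripper_width: -0.0
grasp_force: 0.2
```

>>> {"api": "arm_command", "payload": {"increments": [6,0,10,0,0,0,255,12,0,20,0,0,0,255,16,0,30,0,0,0,255,18,0,36,0,0,0,255,20,0,39,0,0,0,255,20,0,41,0,0,0,255,20,0,42,0,0,0,255,20,0,42,0,0,0,255]}}

```text
clock: 4.25
ee_pos: [0.4418, 0.01, 0.0386]
tool_rot: [0.132, 0.991, -0.0, 0.0]
contact_force: [0.1, -0.6, 0.6]
gripper_width: 0.0001
grasp_force: 0.0
```

Run:
```python
from h import *
s=ctrl.sense();print(s['ee_pos'],s['contact_force']); snap('side','s2.png')
a=cv2.imread('pics/s2.png');cv2.imwrite('pics/s2c.png',cv2.resize(a[170:350,200:400],None,fx=3,fy=3))
```

```text
[0.44182545 0.01002119 0.03859615] [ 0.08434187 -0.55678207  0.5987315 ]
```

View pics/s2c.png

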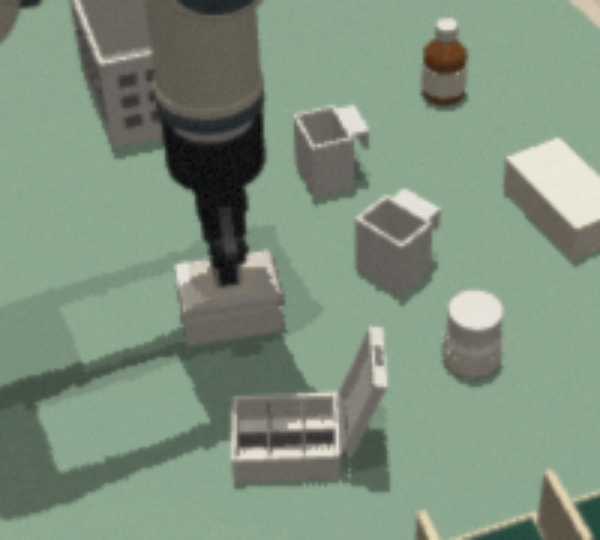

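Case A's lid is down flat. I'll press a bit more, then go behind case B's lid.

>>> {"api": "arm_command", "payload": {"increments": [0,0,0.7,0,0,0,255,0,0,1.5,0,0,0,255,0,0,1.5,0,0,0,255,0,0,1.5,0,0,0,255,0,0,1.5,0,0,0,255,0,0,-40,0,0,0,255,0,0,-90,0,0,0,255,0,0,-110,0,0,0,255]}}

```text
clock: 5.1
ee_pos: [0.4431, 0.01, 0.1536]
tool_rot: [0.132, 0.991, 0.0, 0.003]
contact_force: [0.7, 1.1, 0.3]
gripper_width: -0.0001
grasp_force: 0.0
```

Run:
```python
from h import *
s=ctrl.sense();print(s['ee_pos'],s['contact_force'])
go(.5197,-.179,.15,-23)
```

```text
[0.44313441 0.00999795 0.15355424] [0.69485791 1.11095841 0.26120905]
go (0.5197, -0.179, 0.15, -23) [-123.2 -162.5    4.1] [0.002 0.007 0.138] rows 4.1
```

>>> {"api": "arm_command", "payload": {"increments": [-61,-81,0,0,0,0.07,255,-123,-162,0,0,0,0.138,255,-123,-162,0,0,0,0.138,255,-123,-162,0,0,0,0.138,255,-123,-162,0,0,0,0.138,255,-123,-162,30,0,0,0.138,255,-123,-162,60,0,0,0.138,255,-123,-162,69,0,0,0.138,255]}}

```text
clock: 5.9
ee_pos: [0.5162, -0.1774, 0.0755]
tool_rot: [0.2, 0.98, 0.001, -0.003]
contact_force: [-0.5, -0.2, -0.4]
gripper_width: 0.0
grasp_force: 0.0
```

>>> {"api": "arm_command", "payload": {"increments": [10,0,0,0,0,0,255,20,0,0,0,0,0,255,30,0,0,0,0,0,255,40,0,0,0,0,0,255,50,0,0,0,0,0,255,62,0,0,0,0,0,255,74,0,0,0,0,0,255,85,0,0,0,0,0,255]}}

```text
clock: 6.7
ee_pos: [0.439, -0.1448, 0.0799]
tool_rot: [0.2, 0.98, -0.0, 0.0]
contact_force: [0.6, -0.2, -0.0]
gripper_width: -0.0003
grasp_force: 0.2
```

>>> {"api": "arm_command", "payload": {"increments": [6,0,10,0,0,0,255,12,0,20,0,0,0,255,16,0,30,0,0,0,255,18,0,36,0,0,0,255,20,0,39,0,0,0,255,20,0,41,0,0,0,255,20,0,42,0,0,0,255,20,0,42,0,0,0,255]}}

```text
clock: 7.5
ee_pos: [0.4216, -0.1374, 0.038]
tool_rot: [0.2, 0.98, -0.0, 0.0]
contact_force: [-0.6, -0.1, 2.4]
gripper_width: -0.0003
grasp_force: 1.1
```

Run:
```python
from h import *
s=ctrl.sense();print(s['ee_pos'],s['contact_force']); snap('side','s3.png')
a=cv2.imread('pics/s3.png');cv2.imwrite('pics/s3c.png',cv2.resize(a[200:350,200:400],None,fx=3,fy=3))
```

```text
[ 0.42164654 -0.13740351  0.03800775] [-0.62899586 -0.08055021  2.38755775]
```

View pics/s3c.png

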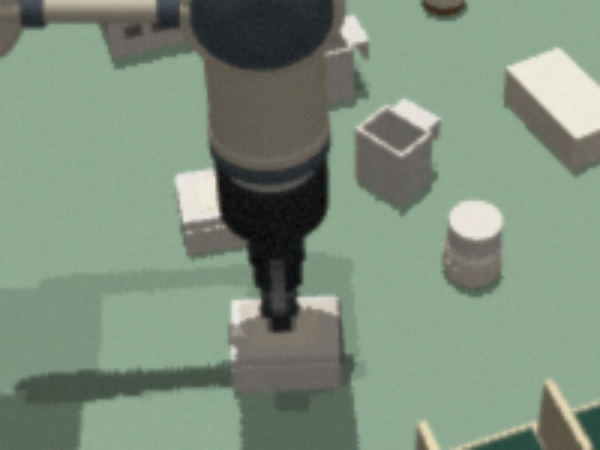

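Case B is shut too. I'll press, rise, open, and look.

>>> {"api": "arm_command", "payload": {"increments": [0,0,1,0,0,0,255,0,0,1,0,0,0,255,0,0,1,0,0,0,255,0,0,-40,0,0,0,255,0,0,-90,0,0,0,0,0,0,-140,0,0,0,0,0,0,-190,0,0,0,0,0,0,-240,0,0,0,0]}}

```text
clock: 8.35
ee_pos: [0.4215, -0.1374, 0.2796]
tool_rot: [0.2, 0.98, -0.0, 0.001]
contact_force: [0.9, 0.5, 0.3]
gripper_width: 0.0582
grasp_force: 0.0
```

>>> {"api": "arm_command", "payload": {"increments": [40,0,-10,0,0,-0.14,0,70,0,-10,0,0,-0.28,0,70,0,-10,0,0,-0.28,0,70,0,-10,0,0,-0.28,0,70,0,-10,0,0,-0.28,0,70,0,-10,0,0,-0.28,0,70,0,-10,0,0,-0.28,0,70,0,-10,0,0,-0.28,0]}}

```text
clock: 9.15
ee_pos: [0.3572, -0.1101, 0.2871]
tool_rot: [0.061, 0.998, 0.0, -0.0]
contact_force: [-0.0, -0.4, 1.2]
gripper_width: 0.0855
grasp_force: 0.0
```

Run:
```python
from h import *
s,im=snap('wrist','w2.png');print(s['ee_pos'],s['tool_rot'],s['qpos'])
for n,z in(('wrist',.038),('top',.038)):
    if n=='top': s,im=snap('top','t2.png')
    hsv=cv2.cvtColor(im,cv2.COLOR_RGB2HSV)
    m=((hsv[:,:,1]<45)&(hsv[:,:,2]>150)).astype(np.uint8)
    m=cv2.morphologyEx(m,cv2.MORPH_OPEN,np.ones((3,3)))
    for c in cv2.findContours(m,cv2.RETR_EXTERNAL,cv2.CHAIN_APPROX_NONE)[0]:
        if cv2.contourArea(c)<(2000 if n=='wrist' else 400) or cv2.contourArea(c)>12000: continue
        w=onz(n,c[:,0],z,s); r=cv2.minAreaRect((w[:,:2]*1000).astype(np.float32))
        print(n,c[:,0].mean(0).round(),np.round(r[0],1),np.round(r[1],1),round(r[2],1))
```

```text
[ 0.35724548 -0.1100646   0.28708635] [ 6.10044884e-02  9.98137362e-01  1.60563073e-04 -4.82306953e-04] [-3.89936980e-01 -4.92259264e-01  1.63764655e+00 -8.40647954e-06
  1.99722200e+00 -1.83865198e+00]
wrist [240.  93.] [ 255.5 -165.4] [75.  86.9] 63.9
top [324. 455.] [ -5.3 -17.3] [ 78.5 134.2] 69.0
top [163. 344.] [271.8 390.8] [126.3  87. ] 17.5
top [389. 313.] [ 350.  -183.9] [144.9  82.1] 68.8
top [519. 285.] [ 420.5 -521.4] [84.6 82.4] 89.6
top [312. 277.] [441.6  13.6] [57.3 79.5] 74.7
top [193. 253.] [506.1 320.9] [105.8 138.1] 83.1
top [ 18. 231.] [565.6 796.3] [ 31.3 139.4] 89.7
top [562. 237.] [ 545.7 -641.3] [204.4 145.9] 11.2
top [  4. 224.] [582.7 831.2] [174.6  28.1] 4.9
top [ 76. 208.] [608.3 623.4] [208.6 208.3] 81.3
top [323. 157.] [761.2 -14.2] [108.8  57.5] 90.0
top [519. 148.] [ 788.1 -543.4] [199.1 277.1] 5.8
top [335.  84.] [964.5 -48.4] [239.3  29. ] 90.0
top [244.  84.] [963.9 198.8] [239.8  31.8] 89.6
top [162.  85.] [965.8 425.5] [201.9  31.8] 89.4
top [414.  84.] [ 966.4 -264.9] [ 31.7 178.2] 0.3
top [481.  48.] [1067.1 -466.5] [148.6  86.1] 0.9
top [158.  56.] [1070.7  445.2] [164.  238.6] 0.4
top [428.  51.] [1074.4 -296.9] [237.5 173.9] 88.5
top [246.  46.] [1076.4  199.6] [176.5 238.7] 0.5
top [334.  41.] [1101.4  -48.4] [238.5 224.3] 89.3
```

View pics/w2.png

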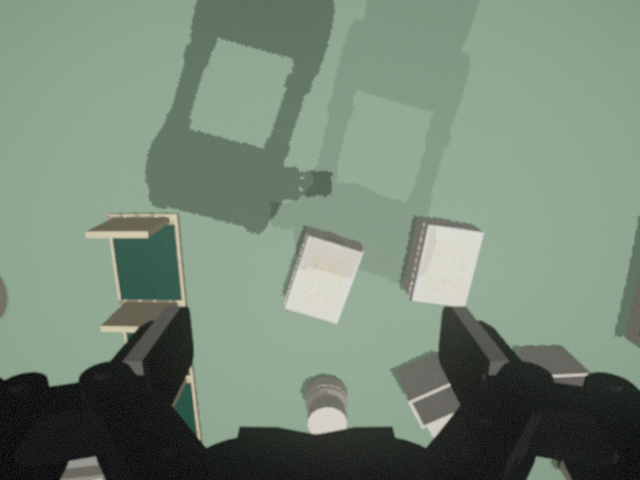

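The wrist picture shows both lids shut: case B's top at (314,231), (361,244), (337,322), (285,305) and case A's at (427,220), (482,230), (466,305), (411,302). The rack's near bay spans (110,213)–(186,300).

Run:
```python
from h import *
s=ctrl.sense()
rep('A',onz('wrist',[(482,230),(427,221),(411,302),(466,306)],.038,s))
rep('B',onz('wrist',[(361,244),(314,230),(285,307),(337,322)],.038,s))
rep('bay0',onz('wrist',[(178,215),(110,215),(120,300),(186,300)],.006,s))
im=cv2.imread('pics/w2.png')[195:450,70:220]; cv2.imwrite('pics/rk.png',cv2.resize(im,None,fx=2.3,fy=2.3,interpolation=cv2.INTER_CUBIC))
h=cv2.cvtColor(cv2.imread('pics/t2.png'),cv2.COLOR_BGR2HSV)
m=((h[:,:,2]<90)&(h[:,:,1]>100)&(abs(h[:,:,0].astype(int)-82)<15)).astype(np.uint8)
for c in cv2.findContours(m,cv2.RETR_EXTERNAL,cv2.CHAIN_APPROX_NONE)[0]:
    if cv2.contourArea(c)>300:
        w=onz('top',c[:,0],.006); r=cv2.minAreaRect((w[:,:2]*1000).astype(np.float32)); print(c[:,0].mean(0),r)
```

```text
A [0.4403 0.0114 0.038 ] yaw -13.1 -14.0 len 0.083 0.0568
B [ 0.4368 -0.1109  0.038 ] yaw -24.4 -24.299999999999997 len 0.0859 0.0516
bay0 [ 0.406 -0.297  0.006] yaw -7.5 -6.799999999999997 len 0.0963 0.0746
[432.6  287.94] ((411.33819580078125, -298.7345886230469), (63.189083099365234, 80.09552764892578), 82.90416717529297)
[434.32038835 253.04854369] ((506.7782897949219, -310.2230224609375), (63.11613082885742, 80.74163055419922), 83.34013366699219)
[437.36 217.04] ((602.18994140625, -321.8562927246094), (62.97246551513672, 80.28201293945312), 83.25963592529297)
```

View pics/rk.png

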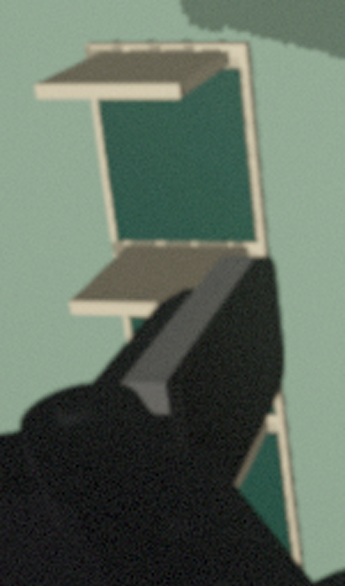

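Run:
```python
from h import *
go(.410,-.099,.17,-24.3)
```

```text
go (0.41, -0.099, 0.17, -24.3) [-51.2  17.4 117.3] [ 0.    -0.001  0.302] rows 2.6
```

>>> {"api": "arm_command", "payload": {"increments": [-26,9,50,0,0,0.13,0,-51,17,100,0,0,0.26,0,-51,17,117,0,0,0.302,0,-51,17,117,0,0,0.302,0,-51,17,117,0,0,0.302,0,-51,17,117,0,0,0.302,0,-51,17,117,0,0,0.302,0,-51,17,117,0,0,0.302,0]}}

```text
clock: 10.05
ee_pos: [0.4102, -0.0996, 0.1723]
tool_rot: [0.21, 0.978, -0.0, 0.002]
contact_force: [-0.6, -0.2, -0.0]
gripper_width: 0.0853
grasp_force: 0.0
```

```bash
cat >> h.py <<'E'
def white(n='wrist',z=.038,f=None,amin=3000):
    s,im=snap(n,f);h=cv2.cvtColor(im,cv2.COLOR_RGB2HSV)
    m=((h[:,:,1]<45)&(h[:,:,2]>170)).astype(np.uint8);m=cv2.morphologyEx(m,cv2.MORPH_OPEN,np.ones((5,5)))
    for c in cv2.findContours(m,cv2.RETR_EXTERNAL,cv2.CHAIN_APPROX_NONE)[0]:
        if cv2.contourArea(c)<amin: continue
        w=onz(n,c[:,0],z,s);r=cv2.minAreaRect((w[:,:2]*1000).astype(np.float32))
        print(n,c[:,0].mean(0).round(),'box px',cv2.boundingRect(c),np.round(r[0],1),np.round(r[1],1),round(r[2],1))
    return s,im
E
python3 - <<'E'
from h import *
white(f='w3.png'); print(ctrl.sense()['ee_pos'])
E
```

```text
wrist [323. 300.] box px (272, 251, 97, 85) [ 455.7 -119.3] [67.4 61. ] 75.6
wrist [485. 200.] box px (439, 137, 92, 127) [442.3  13.4] [60.6 81.5] 75.0
[ 0.41006022 -0.09956758  0.17191071]
```

View pics/w3.png

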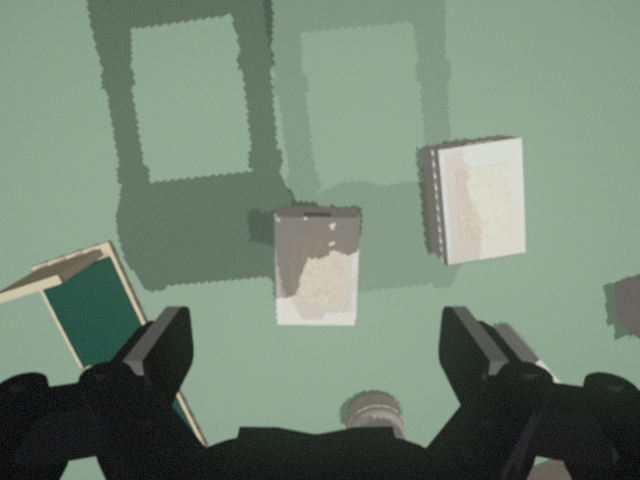

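The wrist view shows case B's lid top at (276,213), (360,213), (355,325), (278,325), and case A at (439–525,137–264).

Run:
```python
from h import *
s=ctrl.sense()
rep('B',onz('wrist',[(360,212),(275,212),(278,325),(355,325)],.038,s))
rep('bay',onz('wrist',[(109,244),(32,270)],.006,s).repeat(2,0))
print(onz('wrist',[(109,244),(32,270),(206,443)],.006,s))
```

```text
B [ 0.4391 -0.1113  0.038 ] yaw -24.7 -24.299999999999997 len 0.0837 0.0564
bay [ 0.359  -0.2918  0.006 ] yaw -96.7 -90.0 len 0.0737 0.0
[[ 0.36325869 -0.25522912  0.006     ]
 [ 0.3546437  -0.32846487  0.006     ]
 [ 0.56146412 -0.27736461  0.006     ]]
```

Run:
```python
from h import *
go(.439,-.1115,.001,-24.4)
```

```text
go (0.439, -0.1115, 0.001, -24.4) [-30.9   1.  171. ] [0.    0.002 0.002] rows 3.5
```

>>> {"api": "arm_command", "payload": {"increments": [-31,1,40,0,0,0,0,-31,1,80,0,0,0,0,-31,1,110,0,0,0,0,-31,1,130,0,0,0,0,-31,1,150,0,0,0,0,-31,1,162,0,0,0,0,-31,1,169,0,0,0,0,-31,1,169,0,0,0,0]}}

```text
clock: 10.9
ee_pos: [0.4381, -0.1111, 0.0011]
tool_rot: [0.21, 0.978, 0.0, -0.0]
contact_force: [0.7, 0.4, 0.1]
gripper_width: 0.0854
grasp_force: 0.0
```

>>> {"api": "arm_command", "payload": {"increments": [0,0,0,0,0,0,40,0,0,0,0,0,0,60,0,0,0,0,0,0,80,0,0,0,0,0,0,100,0,0,0,0,0,0,140,0,0,0,0,0,0,200,0,0,0,0,0,0,200,0,0,0,0,0,0,200]}}

```text
clock: 11.7
ee_pos: [0.4393, -0.1116, 0.0031]
tool_rot: [0.21, 0.978, -0.0, 0.001]
contact_force: [-0.5, 0.5, 5.6]
gripper_width: 0.0587
grasp_force: 66.1
```

Run:
```python
from h import *
s=ctrl.sense();print(s['ee_pos'],s['contact_force'],s['gripper_width'],s['grasp_force'])
go(.41,-.298,.15,-6.7,(*s['ee_pos'][:2],.15,-24.4))
```

```text
[ 0.43928826 -0.1115759   0.00314787] [-0.51239136  0.52377796  5.58744865] 0.058720564661108435 66.12056136131287
go (0.41, -0.298, 0.15, -6.7) [ -50.3 -181.9    0. ] [ 0.     0.    -0.309] rows 3.8
```

>>> {"api": "arm_command", "payload": {"increments": [0,0,-10,0,0,0,200,0,0,-30,0,0,0,200,0,0,-60,0,0,0,200,0,0,-90,0,0,0,200,0,0,-120,0,0,0,200,0,0,-147,0,0,0,200,0,0,-147,0,0,0,200,0,0,-147,0,0,0,200]}}

```text
clock: 12.5
ee_pos: [0.4383, -0.111, 0.1479]
tool_rot: [0.21, 0.978, 0.0, -0.0]
contact_force: [-0.8, -0.5, -3.8]
gripper_width: 0.0589
grasp_force: 65.4
```

>>> {"api": "arm_command", "payload": {"increments": [-10,-36,0,0,0,-0.06,200,-20,-72,0,0,0,-0.12,200,-30,-108,0,0,0,-0.18,200,-40,-145,0,0,0,-0.25,200,-50,-182,0,0,0,-0.309,200,-50,-182,0,0,0,-0.309,200,-50,-182,0,0,0,-0.309,200,-50,-182,0,0,0,-0.309,200]}}

```text
clock: 13.3
ee_pos: [0.4088, -0.2964, 0.1468]
tool_rot: [0.057, 0.998, 0.001, -0.001]
contact_force: [0.3, -0.1, -2.8]
gripper_width: 0.059
grasp_force: 66.1
```

Run:
```python
from h import *
s,im=white(f='w4.png',z=.1835,amin=1500); print(s['ee_pos'],s['tool_rot'],s['gripper_width'])
go(.41,-.298,.15,-6.7)
```

```text
wrist [375. 257.] box px (319, 243, 101, 36) [ 375.9 -278.3] [26.9  9.1] 76.8
wrist [436. 152.] box px (349, 43, 191, 209) [ 350.3 -259.3] [36.5 46.4] 50.0
wrist [577. 231.] box px (445, 24, 195, 390) [ 383.6 -229.4] [117.1  59.7] 5.1
wrist [279.  82.] box px (183, 0, 193, 157) [ 329.4 -296.1] [31.2 43.1] 52.4
wrist [ 81. 199.] box px (0, 0, 215, 389) [ 358.2 -346.7] [ 63.6 115.8] 72.2
[ 0.40876926 -0.29639423  0.14675222] [ 0.05734364  0.9983533   0.00111242 -0.0010749 ] 0.05903166911672318
go (0.41, -0.298, 0.15, -6.7) [-1.1 -1.6 -2.7] [ 0.001 -0.001  0.003] rows 0.1
```

View pics/w4.png

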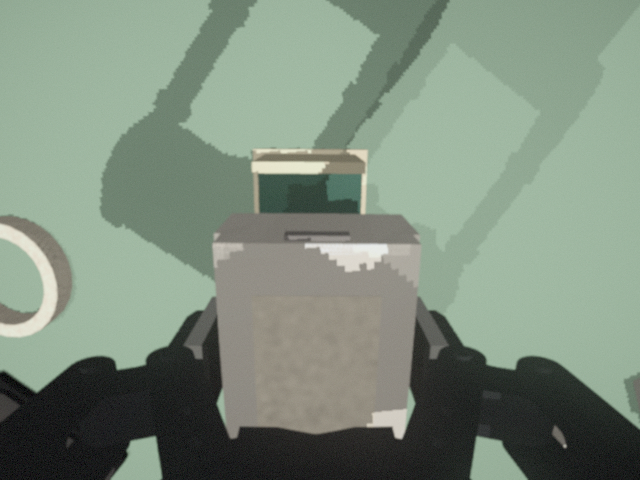

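The shut case is held squarely: its lid's front edge is at row 243 (columns 213–420), with the rack's near divider at rows 150–173 (columns 252–368).

Run:
```python
from h import *
s=ctrl.sense(); p=np.array(s['ee_pos']); r=R.from_quat(s['tool_rot'])
a=onz('wrist',[(213,244),(420,244)],p[2]+.035,s); print('lid front edge in tool',r.inv().apply(a-p).round(4))
b=onz('wrist',[(251,151),(368,151)],.006,s); print('rack base edge world',b.round(4),'tool',r.inv().apply(b-p).round(4))
b=onz('wrist',[(251,164),(369,165)],.066,s); print('divider top near edge',b.round(4),'tool',r.inv().apply(b-p).round(4))
b=onz('wrist',[(251,173),(367,174)],.066,s); print('divider top far edge',b.round(4),'tool',r.inv().apply(b-p).round(4))
```

```text
lid front edge in tool [[ 0.0379 -0.0271 -0.035 ]
 [ 0.0379  0.0282 -0.0349]]
rack base edge world [[ 0.3537 -0.3326  0.006 ]
 [ 0.3626 -0.2554  0.006 ]] tool [[ 0.0506 -0.0425  0.1413]
 [ 0.0506  0.0352  0.1414]]
divider top near edge [[ 0.3576 -0.3243  0.066 ]
 [ 0.3652 -0.2625  0.066 ]] tool [[ 0.0478 -0.0337  0.0813]
 [ 0.0473  0.0285  0.0814]]
divider top far edge [[ 0.3623 -0.325   0.066 ]
 [ 0.3698 -0.2639  0.066 ]] tool [[ 0.0431 -0.0339  0.0813]
 [ 0.0425  0.0276  0.0814]]
```

>>> {"api": "arm_command", "payload": {"increments": [0.5,-1.5,20,0,0,0,200,0.5,-1.5,45,0,0,0,200,0.5,-1.5,65,0,0,0,200,0.5,-1.5,85,0,0,0,200,0.5,-1.5,105,0,0,0,200,0.5,-1.5,125,0,0,0,200,0.5,-1.5,133,0,0,0,200,0.5,-1.5,134,0,0,0,200]}}

```text
clock: 14.15
ee_pos: [0.408, -0.2976, 0.0132]
tool_rot: [0.057, 0.998, 0.001, -0.001]
contact_force: [-1.3, 0.0, -3.4]
gripper_width: 0.0586
grasp_force: 66.1
```

>>> {"api": "arm_command", "payload": {"increments": [0,0,1,0,0,0,200,0,0,2,0,0,0,200,0,0,3,0,0,0,200,0,0,3.5,0,0,0,200,0,0,4,0,0,0,200,0,0,4,0,0,0,200,0,0,4,0,0,0,200,0,0,4,0,0,0,200]}}

```text
clock: 14.95
ee_pos: [0.4084, -0.299, 0.0105]
tool_rot: [0.057, 0.998, 0.0, -0.0]
contact_force: [0.2, -0.0, -4.5]
gripper_width: 0.0586
grasp_force: 66.1
```

>>> {"api": "arm_command", "payload": {"increments": [0,0,0.5,0,0,0,200,0,0,1,0,0,0,200,0,0,1.3,0,0,0,200,0,0,1.6,0,0,0,200,0,0,2,0,0,0,200,0,0,2,0,0,0,200,0,0,2,0,0,0,200,0,0,2,0,0,0,200]}}

```text
clock: 15.75
ee_pos: [0.4084, -0.299, 0.0092]
tool_rot: [0.057, 0.998, -0.0, -0.0]
contact_force: [-4.6, 3.0, 4.7]
gripper_width: 0.059
grasp_force: 67.1
```

>>> {"api": "arm_command", "payload": {"increments": [0,0,0,0,0,0,120,0,0,0,0,0,0,60,0,0,0,0,0,0,0,0,0,0,0,0,0,0,0,0,-10,0,0,0,0,0,0,-50,0,0,0,0,0,0,-100,0,0,0,0,0,0,-150,0,0,0,0]}}

```text
clock: 16.55
ee_pos: [0.4081, -0.2987, 0.1605]
tool_rot: [0.057, 0.998, 0.0, -0.0]
contact_force: [-0.1, -1.2, 0.1]
gripper_width: 0.0854
grasp_force: 0.0
```

Run:
```python
from h import *
s=ctrl.sense();print(s['ee_pos'],s['gripper_width'])
go(.40,.023,.17,-14.5)
```

```text
[ 0.40812157 -0.29869635  0.16053564] 0.08537269585245855
go (0.4, 0.023, 0.17, -14.5) [ 44.9 318.7  -9.4] [ 0.    -0.     0.138] rows 6.4
```

>>> {"api": "arm_command", "payload": {"increments": [7,50,-9,0,0,0.02,0,14,100,-9,0,0,0.04,0,21,149,-9,0,0,0.06,0,28,198,-9,0,0,0.08,0,35,247,-9,0,0,0.1,0,42,296,-9,0,0,0.12,0,45,319,-9,0,0,0.138,0,45,319,-9,0,0,0.138,0]}}

```text
clock: 17.35
ee_pos: [0.4002, 0.0257, 0.1685]
tool_rot: [0.124, 0.992, 0.001, 0.001]
contact_force: [-0.5, 0.3, 0.2]
gripper_width: 0.0855
grasp_force: 0.0
```

>>> {"api": "arm_command", "payload": {"increments": [0,0,0,0,0,0,0,0,0,0,0,0,0,0,0,0,0,0,0,0,0,0,0,0,0,0,0,0,0,0,0,0,0,0,0,0,0,0,0,0,0,0,0,0,0,0,0,0,0,0,0,0,0,0,0,0]}}

```text
clock: 18.15
ee_pos: [0.4003, 0.023, 0.1674]
tool_rot: [0.126, 0.992, -0.0, -0.0]
contact_force: [-0.3, 0.2, 0.2]
gripper_width: 0.0852
grasp_force: 0.0
```

Run:
```python
from h import *
s,im=snap('wrist','w5.png'); print(s['ee_pos'])
# edges around lid: per-row profile
g=im.astype(int); 
h=cv2.cvtColor(im,cv2.COLOR_RGB2HSV)
m=((h[:,:,1]<60)&(h[:,:,2]>85)).astype(np.uint8);m[330:]=0;m=cv2.morphologyEx(m,cv2.MORPH_OPEN,np.ones((5,5)))
for c in cv2.findContours(m,cv2.RETR_EXTERNAL,cv2.CHAIN_APPROX_NONE)[0]:
    if cv2.contourArea(c)>2500:
        w=onz('wrist',c[:,0],.038,s);r=cv2.minAreaRect((w[:,:2]*1000).astype(np.float32));print(cv2.boundingRect(c),np.round(r[0],1),np.round(r[1],1),round(r[2],1))
white('top',amin=400) if 0 else None
```

```text
[0.40027768 0.02301035 0.16744702]
(0, 0, 640, 330) [365.5  36.3] [492.2 231.2] 75.5
```

```bash
cat >> h.py <<'E'
def gray(im,s,z,n='wrist',ymax=335,amin=2500,amax=60000,show=True):
    g=im.astype(int);m=((g[:,:,1]-g[:,:,0]<6)&(g.sum(2)>270)).astype(np.uint8);m[ymax:]=0
    m=cv2.morphologyEx(m,cv2.MORPH_OPEN,np.ones((5,5)));out=[]
    for c in cv2.findContours(m,cv2.RETR_EXTERNAL,cv2.CHAIN_APPROX_NONE)[0]:
        if amin<cv2.contourArea(c)<amax:
            w=onz(n,c[:,0],z,s);r=cv2.minAreaRect((w[:,:2]*1000).astype(np.float32))
            print(cv2.boundingRect(c),np.round(r[0],1),np.round(r[1],1),round(r[2],1),'corners',cv2.approxPolyDP(c,6,True)[:,0].tolist())
E
python3 - <<'E'
from h import *
im=cv2.imread('pics/w5.png')[:,:,::-1]; s=ctrl.sense(); print(im[50,50],im[260,330])
gray(im,s,.038)
E
```

```text
[142 164 143] [209 202 187]
(272, 221, 86, 114) [435.   13.4] [57.9 83.7] 75.2 corners [[275, 221], [275, 334], [352, 334], [354, 222]]
(610, 176, 30, 159) [479.1 234.7] [ 25.  124.7] 88.6 corners [[639, 176], [621, 178], [610, 334], [624, 334], [626, 325], [639, 332], [626, 313], [628, 298], [639, 300], [630, 287], [631, 267], [639, 267], [632, 254]]
```

Run:
```python
from h import *
im=cv2.imread('pics/w5.png')[:,:,::-1].copy(); s=ctrl.sense(); im[:,:230]=im[0,0];im[:,400:]=im[0,0]
gray(im,s,.038,ymax=400)
for v in range(205,350,6): print(v,im[v,315],end=';')
```

```text
(272, 221, 86, 120) [437.3  12.8] [57.9 88.4] 75.2 corners [[275, 221], [275, 339], [351, 340], [354, 222]]
205 [ 86 101  85];211 [ 86 102  88];217 [ 86 102  87];223 [110 109 100];229 [82 81 77];235 [135 131 124];241 [133 131 123];247 [138 136 126];253 [172 169 158];259 [208 201 187];265 [210 203 189];271 [206 199 184];277 [207 201 186];283 [204 198 182];289 [206 199 183];295 [211 205 190];301 [209 203 188];307 [203 197 181];313 [205 198 183];319 [205 200 184];325 [204 200 189];331 [202 199 189];337 [202 197 187];343 [151 174 152];349 [151 173 152];
```

Run:
```python
from h import *
s=ctrl.sense()
rep('A',onz('wrist',[(355,231),(275,231),(275,340),(351,341)],.038,s))
rep('A2',onz('wrist',[(355,229),(275,229),(275,340),(351,341)],.038,s))
go(.4395,.0125,.001,-14.5)
```

```text
A [0.4408 0.0118 0.038 ] yaw -15.5 -14.900000000000006 len 0.0818 0.0542
A2 [0.4401 0.0119 0.038 ] yaw -15.5 -14.900000000000006 len 0.0832 0.0541
go (0.4395, 0.0125, 0.001, -14.5) [-40.6  -0.4 166.4] [-0. -0.  0.] rows 3.4
```

>>> {"api": "arm_command", "payload": {"increments": [-42,-0.5,40,0,0,0.007,0,-42,-0.5,80,0,0,0.007,0,-42,-0.5,110,0,0,0.007,0,-42,-0.5,130,0,0,0.007,0,-42,-0.5,150,0,0,0.007,0,-42,-0.5,160,0,0,0.007,0,-42,-0.5,166,0,0,0.007,0,-42,-0.5,166,0,0,0.007,0]}}

```text
clock: 19.0
ee_pos: [0.4407, 0.0121, 0.0013]
tool_rot: [0.129, 0.992, -0.0, -0.0]
contact_force: [-0.8, -1.2, -0.1]
gripper_width: 0.0854
grasp_force: 0.0
```

>>> {"api": "arm_command", "payload": {"increments": [0,0,0,0,0,0,40,0,0,0,0,0,0,60,0,0,0,0,0,0,80,0,0,0,0,0,0,100,0,0,0,0,0,0,140,0,0,0,0,0,0,200,0,0,0,0,0,0,200,0,0,0,0,0,0,200]}}

```text
clock: 19.8
ee_pos: [0.4418, 0.0119, 0.003]
tool_rot: [0.13, 0.992, -0.0, 0.001]
contact_force: [-0.8, -0.5, 6.9]
gripper_width: 0.0589
grasp_force: 66.3
```

>>> {"api": "arm_command", "payload": {"increments": [0,0,-10,0,0,0,200,0,0,-30,0,0,0,200,0,0,-60,0,0,0,200,0,0,-90,0,0,0,200,0,0,-120,0,0,0,200,0,0,-147,0,0,0,200,0,0,-147,0,0,0,200,0,0,-147,0,0,0,200]}}

```text
clock: 20.6
ee_pos: [0.4407, 0.0121, 0.1479]
tool_rot: [0.13, 0.992, 0.0, -0.0]
contact_force: [0.3, 0.7, -4.5]
gripper_width: 0.0588
grasp_force: 65.3
```

Run:
```python
from h import *
s=ctrl.sense();print(s['ee_pos'],s['contact_force'],s['gripper_width'],s['grasp_force'])
go(.5045,-.3105,.15,-6.7)
```

```text
[0.44072281 0.0121124  0.14791189] [ 0.34311836  0.74728727 -4.4984719 ] 0.05875703345411445 65.33399105072021
go (0.5045, -0.3105, 0.15, -6.7) [-144.5 -295.4   -2.1] [ 0.    -0.    -0.143] rows 6.6
```

>>> {"api": "arm_command", "payload": {"increments": [-18,-37,-2,0,0,-0.02,200,-36,-74,-2,0,0,-0.04,200,-54,-111,-2,0,0,-0.06,200,-72,-148,-2,0,0,-0.08,200,-93,-190,-2,0,0,-0.1,200,-114,-232,-2,0,0,-0.12,200,-132,-270,-2,0,0,-0.135,200,-144.5,-295.4,-2,0,0,-0.143,200]}}

```text
clock: 21.4
ee_pos: [0.5033, -0.3127, 0.1465]
tool_rot: [0.059, 0.998, 0.001, -0.002]
contact_force: [-0.3, 0.4, -2.7]
gripper_width: 0.0587
grasp_force: 65.6
```

>>> {"api": "arm_command", "payload": {"increments": [0,0,0,0,0,0,200,0,0,0,0,0,0,200,0,0,0,0,0,0,200,0,0,0,0,0,0,200,0,0,0,0,0,0,200,0,0,0,0,0,0,200,0,0,0,0,0,0,200,0,0,0,0,0,0,200]}}

```text
clock: 22.2
ee_pos: [0.5047, -0.3104, 0.1507]
tool_rot: [0.058, 0.998, -0.0, 0.0]
contact_force: [0.6, -0.2, -3.4]
gripper_width: 0.059
grasp_force: 65.8
```

Run:
```python
from h import *
s,im=snap('wrist','w6.png');print(s['ee_pos'])
go(.5045,-.3105,.15,-6.7)
a=im[60:300,180:460]; cv2.imwrite('pics/w6c.png',cv2.resize(a,None,fx=2.5,fy=2.5,interpolation=cv2.INTER_CUBIC)[:,:,::-1])
```

```text
[ 0.50466792 -0.31037118  0.1506804 ]
go (0.5045, -0.3105, 0.15, -6.7) [ 0.1 -0.1  0.6] [-0.  0.  0.] rows 0.0
```

View pics/w6c.png

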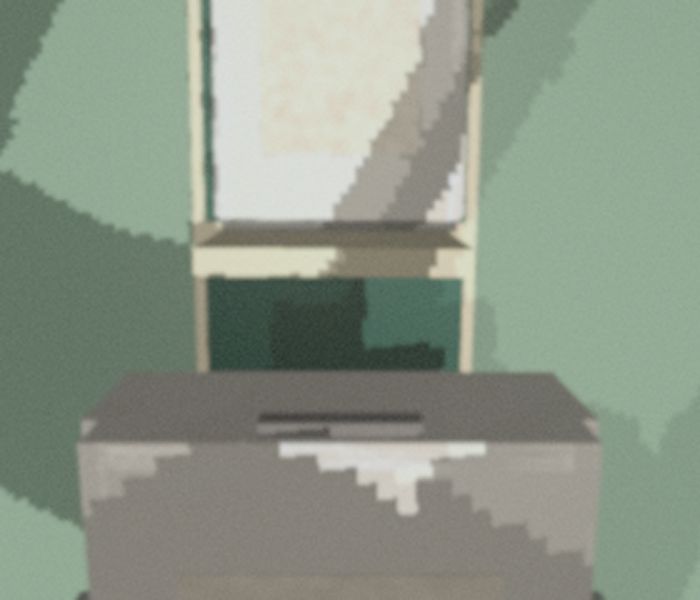

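Case B lies flat in bay 0. In the crop, the next divider's top is at y 247–276 (x 193–474) and the held lid's front edge at y 441 (x 79–601).

Run:
```python
from h import *
s=ctrl.sense(); p=np.array(s['ee_pos']); r=R.from_quat(s['tool_rot'])
f=lambda pts,z: print(r.inv().apply(onz('wrist',np.array(pts)/2.5+[180,60],z,s)-p).round(4))
f([(79,441),(601,441)],p[2]+.035); f([(193,247),(474,247)],.066); f([(193,276),(474,277)],.066)
```

```text
[[ 0.04   -0.0273 -0.035 ]
 [ 0.04    0.0281 -0.035 ]]
[[ 0.0502 -0.0308  0.0846]
 [ 0.0502  0.0292  0.0846]]
[[ 0.044  -0.031   0.0846]
 [ 0.0439  0.0294  0.0846]]
```

>>> {"api": "arm_command", "payload": {"increments": [-1,-1,20,0,0,0,200,-1,-1,45,0,0,0,200,-1,-1,65,0,0,0,200,-1,-1,85,0,0,0,200,-1,-1,105,0,0,0,200,-1,-1,125,0,0,0,200,-1,-1,133,0,0,0,200,-1,-1,137,0,0,0,200]}}

```text
clock: 23.05
ee_pos: [0.505, -0.3114, 0.0125]
tool_rot: [0.058, 0.998, 0.0, -0.001]
contact_force: [-0.5, 0.4, -2.7]
gripper_width: 0.059
grasp_force: 65.8
```

>>> {"api": "arm_command", "payload": {"increments": [0,0,1,0,0,0,200,0,0,2,0,0,0,200,0,0,3,0,0,0,200,0,0,4,0,0,0,200,0,0,4.5,0,0,0,200,0,0,5,0,0,0,200,0,0,5,0,0,0,200,0,0,5,0,0,0,200]}}

```text
clock: 23.85
ee_pos: [0.5056, -0.3118, 0.0091]
tool_rot: [0.058, 0.998, -0.0, 0.0]
contact_force: [-1.7, 1.1, 2.3]
gripper_width: 0.0584
grasp_force: 66.3
```

>>> {"api": "arm_command", "payload": {"increments": [0,0,0,0,0,0,120,0,0,0,0,0,0,60,0,0,0,0,0,0,0,0,0,0,0,0,0,0,0,0,-10,0,0,0,0,0,0,-50,0,0,0,0,0,0,-100,0,0,0,0,0,0,-150,0,0,0,0]}}

```text
clock: 24.65
ee_pos: [0.5051, -0.3114, 0.1605]
tool_rot: [0.058, 0.998, 0.0, -0.0]
contact_force: [1.1, 0.3, -0.1]
gripper_width: 0.0857
grasp_force: 0.0
```

Run:
```python
from h import *
go(.555,.06,.25,-4)
```

```text
go (0.555, 0.06, 0.25, -4) [ -6.2 374.7 -89.4] [ 0.    -0.    -0.047] rows 7.7
```

>>> {"api": "arm_command", "payload": {"increments": [-6,20,-40,0,0,0,0,-6,60,-70,0,0,-0.01,0,-6,110,-89,0,0,-0.02,0,-6,160,-89,0,0,-0.03,0,-6,210,-89,0,0,-0.04,0,-6,260,-89,0,0,-0.047,0,-6,310,-89,0,0,-0.047,0,-6,355,-89,0,0,-0.047,0]}}

```text
clock: 25.45
ee_pos: [0.5526, 0.0424, 0.2487]
tool_rot: [0.035, 0.999, 0.0, 0.001]
contact_force: [1.3, 0.2, 0.5]
gripper_width: 0.0853
grasp_force: 0.0
```

>>> {"api": "arm_command", "payload": {"increments": [0,20,0,0,0,0,0,0,20,0,0,0,0,0,0,20,0,0,0,0,0,0,20,0,0,0,0,0,0,20,0,0,0,0,0,0,20,0,0,0,0,0,0,20,0,0,0,0,0,0,20,0,0,0,0]}}

```text
schema error: expected a multiple of 7 numbers
```

Run:
```python
from h import *
s,im=snap('wrist','w7.png');print(s['ee_pos'],s['clock'])
a=im[60:420,110:640];cv2.imwrite('pics/w7c.png',cv2.resize(a,None,fx=1.5,fy=1.5,interpolation=cv2.INTER_CUBIC)[:,:,::-1])
```

```text
[0.55262688 0.04236583 0.24866551] 25.45
```

View pics/w7c.png

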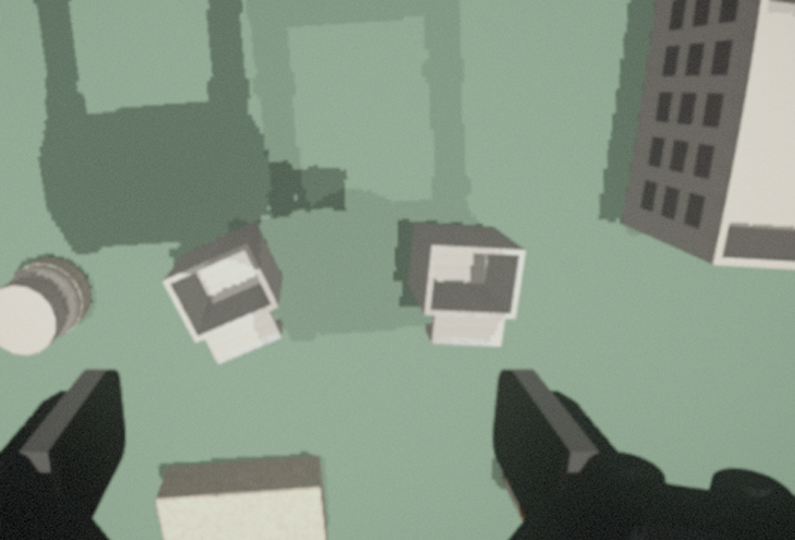

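Both holders are seen well. In crop pixels holder L's rim corners are (432,245), (524,248), (518,319), (425,314), and holder R's are (164,282), (257,242), (279,306), (198,340). The basket's +x/−y rim corner is at (716,264).

Run:
```python
from h import *
s=ctrl.sense()
f=lambda pts,z: onz('wrist',np.array(pts)/1.5+[110,60],z,s)
rep('L',f([(524,248),(432,245),(425,314),(518,319)],.06))
rep('R',f([(257,242),(164,282),(198,340),(279,306)],.06))
print('lipL',f([(433,343),(503,346)],.06).mean(0).round(4),'lipR',f([(281,340),(220,363)],.06).mean(0).round(4))
print('basket',f([(716,264),(795,268),(757,5)],.1).round(4))
go(.587,.131,.12,-4)
```

```text
L [0.5899 0.1406 0.06  ] yaw -4.5 -6.299999999999997 len 0.0404 0.0521
R [0.5873 0.0023 0.06  ] yaw 18.4 20.0 len 0.038 0.0532
lipL [0.6268 0.1372 0.06  ] lipR [0.6229 0.0135 0.06  ]
basket [[0.5757 0.2538 0.1   ]
 [0.5807 0.2996 0.1   ]
 [0.4522 0.2642 0.1   ]]
go (0.587, 0.131, 0.12, -4) [-28.9  82.9 128.8] [0.005 0.001 0.007] rows 3.1
```

>>> {"api": "arm_command", "payload": {"increments": [0,20,0,0,0,0,0,0,20,0,0,0,0,0,0,20,0,0,0,0,0,0,20,0,0,0,0,0,0,20,0,0,0,0,0,0,20,0,0,0,0,0,0,20,0,0,0,0,0,0,20,0,0,0,0,0]}}

```text
clock: 26.3
ee_pos: [0.5542, 0.0598, 0.2475]
tool_rot: [0.035, 0.999, -0.0, -0.0]
contact_force: [-0.3, -0.6, 0.5]
gripper_width: 0.0858
grasp_force: 0.0
```

```bash
cat >> h.py <<'E'
def holders(f,show=True,umin=150,umax=450,ymax=330):
    s,im=snap('wrist',f);g=im.astype(int)
    m=((g[:,:,1]-g[:,:,0]<6)&(g.sum(2)>200)).astype(np.uint8);m[ymax:]=0;m[:,:umin]=0;m[:,umax:]=0
    m=cv2.morphologyEx(m,cv2.MORPH_OPEN,np.ones((3,3)));mb=((g.min(2)>165)&(m>0)).astype(np.uint8);mb=cv2.morphologyEx(mb,cv2.MORPH_CLOSE,np.ones((3,3)))
    for mm in(m,mb):
      for c in cv2.findContours(mm,cv2.RETR_EXTERNAL,cv2.CHAIN_APPROX_NONE)[0]:
        if cv2.contourArea(c)>800: print(int(cv2.contourArea(c)),cv2.boundingRect(c),cv2.approxPolyDP(c,4,True)[:,0].tolist())
    return s,im
E
python3 - <<'E'
from h import *
s,im=holders('w8.png'); print(s['ee_pos'],s['tool_rot'])
E
```

```text
4879 (365, 210, 74, 81) [[368, 210], [365, 249], [372, 269], [378, 271], [377, 287], [423, 290], [425, 274], [433, 271], [438, 226], [420, 212]]
4774 (198, 209, 81, 93) [[262, 209], [216, 229], [198, 247], [218, 286], [225, 286], [234, 301], [276, 284], [277, 275], [268, 268], [274, 264], [278, 242]]
1912 (198, 227, 79, 75) [[250, 227], [223, 243], [231, 256], [260, 246], [269, 263], [225, 283], [219, 282], [202, 251], [215, 242], [198, 247], [218, 286], [225, 286], [234, 301], [276, 284], [269, 271], [273, 262]]
3650 (373, 224, 66, 67) [[377, 224], [377, 287], [423, 290], [425, 274], [433, 271], [438, 227]]
[0.55419241 0.05981524 0.24749603] [ 3.51880907e-02  9.99380707e-01 -1.59273277e-05 -6.48119473e-07]
```

Run:
```python
from h import *
s=ctrl.sense()
f=lambda pts,z: onz('wrist',pts,z,s)
rep('L',f([(438,226.5),(377,224),(372.5,269.5),(433.5,272)],.06))
rep('R',f([(259.5,221.5),(198,247.5),(219,286.5),(274,264)],.06))
print('lipL',f([(377,287.5),(423,290.5)],.06).mean(0).round(4),'lipR',f([(234,301.5),(276.5,285)],.06).mean(0).round(4))
```

```text
L [0.5903 0.1318 0.06  ] yaw -6.1 -6.5 len 0.0391 0.0508
R [ 0.5866 -0.0066  0.06  ] yaw 16.2 19.0 len 0.0376 0.0538
lipL [0.626 0.127 0.06 ] lipR [0.6213 0.0043 0.06  ]
```

Run:
```python
from h import *
go(.589,.131,.025,-6)
```

```text
go (0.589, 0.131, 0.025, -6) [-29.7  73.3 222.5] [-0.     0.     0.035] rows 4.7
```

>>> {"api": "arm_command", "payload": {"increments": [-15,37,40,0,0,0.035,0,-29.7,73.3,80,0,0,0.035,0,-29.7,73.3,115,0,0,0.035,0,-29.7,73.3,140,0,0,0.035,0,-29.7,73.3,165,0,0,0.035,0,-29.7,73.3,190,0,0,0.035,0,-29.7,73.3,210,0,0,0.035,0,-29.7,73.3,222,0,0,0.035,0]}}

```text
clock: 27.15
ee_pos: [0.5879, 0.1311, 0.0232]
tool_rot: [0.052, 0.999, -0.0, -0.001]
contact_force: [-0.8, -0.6, 0.8]
gripper_width: 0.0854
grasp_force: 0.0
```

>>> {"api": "arm_command", "payload": {"increments": [0,0,0,0,0,0,0,0,0,0,0,0,0,40,0,0,0,0,0,0,70,0,0,0,0,0,0,90,0,0,0,0,0,0,110,0,0,0,0,0,0,150,0,0,0,0,0,0,200,0,0,0,0,0,0,200]}}

```text
clock: 27.95
ee_pos: [0.59, 0.1314, 0.0273]
tool_rot: [0.052, 0.999, 0.0, 0.001]
contact_force: [-0.1, 0.4, 6.3]
gripper_width: 0.0516
grasp_force: 63.8
```

>>> {"api": "arm_command", "payload": {"increments": [0,0,-10,0,0,0,200,0,0,-30,0,0,0,200,0,0,-60,0,0,0,200,0,0,-90,0,0,0,200,0,0,-120,0,0,0,200,0,0,-150,0,0,0,200,0,0,-155,0,0,0,200,0,0,-155,0,0,0,200]}}

```text
clock: 28.75
ee_pos: [0.5893, 0.1313, 0.1814]
tool_rot: [0.052, 0.999, 0.0, 0.001]
contact_force: [0.2, -0.1, -1.5]
gripper_width: 0.0512
grasp_force: 63.2
```

Run:
```python
from h import *
s=ctrl.sense();print(s['ee_pos'],s['contact_force'],s['gripper_width'],s['grasp_force'])
s,im=snap('top','t3.png')
g=im.astype(int); 
# basket: gray/white near (188,249)
m=((g[:,:,1]-g[:,:,0]<5)&(g.sum(2)>240)).astype(np.uint8);q=np.zeros_like(m);q[205:295,140:240]=m[205:295,140:240]
for c in cv2.findContours(q,cv2.RETR_EXTERNAL,cv2.CHAIN_APPROX_NONE)[0]:
    if cv2.contourArea(c)>800: print(cv2.boundingRect(c),cv2.approxPolyDP(c,4,True)[:,0].tolist())
go(.50,.262,.19,-50)
```

```text
[0.58929218 0.13132002 0.18144648] [ 0.17285168 -0.09383132 -1.5307226 ] 0.05121228414781252 63.20015072822571
(154, 213, 86, 82) [[239, 294], [239, 273], [224, 276], [221, 255], [213, 256], [209, 279], [169, 272], [178, 224], [208, 227], [212, 249], [222, 247], [217, 214], [207, 215], [203, 222], [208, 227], [172, 223], [164, 273], [154, 274], [209, 282], [212, 270], [218, 294], [227, 294], [226, 283], [229, 291], [239, 292], [229, 294]]
go (0.5, 0.262, 0.19, -50) [101.9 120.8 -10.5] [-0.001 -0.001  0.768] rows 5.1
```

Run:
```python
from h import *
go(.555,.215,.23,-6)
```

```text
go (0.555, 0.215, 0.23, -6) [ 42.3  79.8 -50.5] [-0.    -0.001 -0.   ] rows 2.1
```

>>> {"api": "arm_command", "payload": {"increments": [10,20,-30,0,0,0,200,25,45,-50,0,0,0,200,42,80,-50,0,0,0,200,42,80,-50,0,0,0,200,42,80,-50,0,0,0,200,42,80,-50,0,0,0,200,42,80,-50,0,0,0,200,42,80,-50,0,0,0,200]}}

```text
clock: 29.6
ee_pos: [0.5558, 0.2143, 0.2298]
tool_rot: [0.053, 0.999, -0.0, -0.0]
contact_force: [0.8, -0.3, -1.3]
gripper_width: 0.0511
grasp_force: 63.2
```

Run:
```python
from h import *
s,im=snap('wrist','w9.png');print(s['ee_pos'])
cv2.imwrite('pics/w9c.png',cv2.resize(im[0:440,200:640],None,fx=1.35,fy=1.35,interpolation=cv2.INTER_CUBIC)[:,:,::-1])
```

```text
[0.5557538  0.21425914 0.22982296]
```

View pics/w9c.png

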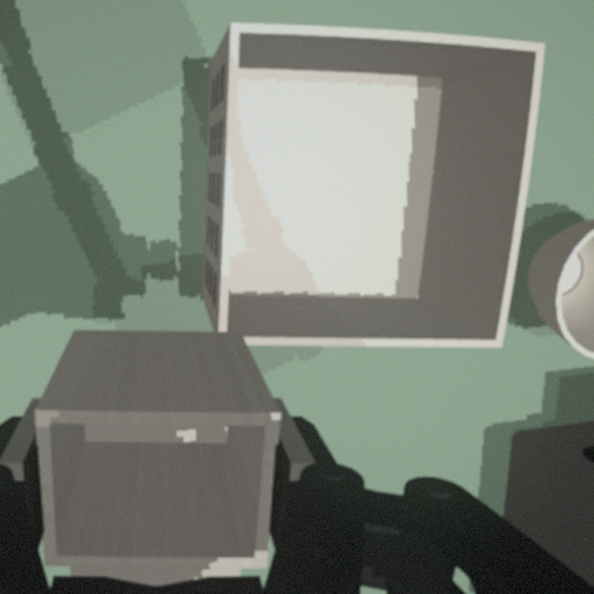

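The whole basket rim is visible: in crop pixels its corners are (231,23), (545,44), (502,348), (217,337). The held cup's near rim edge is at (36,411)–(280,412).

Run:
```python
from h import *
s=ctrl.sense(); p=np.array(s['ee_pos']); r=R.from_quat(s['tool_rot'])
f=lambda pts,z: onz('wrist',np.array(pts)/1.35+[200,0],z,s)
b=f([(545,44),(231,23),(217,337),(502,348)],.1); rep('basket',b); print(b.round(4))
print('cup',r.inv().apply(f([(36,411),(280,412),(272,557),(47,559)],p[2]+.0327)-p).round(4))
```

```text
basket [0.5108 0.3273 0.1   ] yaw -6.9 -7.599999999999994 len 0.1481 0.1505
[[0.4463 0.4107 0.1   ]
 [0.4284 0.2618 0.1   ]
 [0.5733 0.2436 0.1   ]
 [0.5954 0.3931 0.1   ]]
cup [[ 0.0193 -0.025  -0.0327]
 [ 0.0191  0.0265 -0.0327]
 [-0.0178  0.0273 -0.0327]
 [-0.0184 -0.025  -0.0327]]
```

Run:
```python
from h import *
go(.4973,.2822,.21,-52); go(.4973,.2822,.17,-97.2,(.4973,.2822,.21,-52))
```

```text
go (0.4973, 0.2822, 0.21, -52) [65.3 61.2 20.1] [-0.    -0.     0.802] rows 5.3
go (0.4973, 0.2822, 0.17, -97.2) [ 0.  0. 40.] [0.    0.    0.789] rows 5.3
```

>>> {"api": "arm_command", "payload": {"increments": [11,10,0,0,0,0.13,200,22,20,0,0,0,0.26,200,33,31,5,0,0,0.39,200,44,41,10,0,0,0.52,200,55,51,15,0,0,0.66,200,65,61,20,0,0,0.802,200,65,61,20,0,0,0.802,200,65,61,20,0,0,0.802,200]}}

```text
clock: 30.45
ee_pos: [0.4975, 0.2823, 0.2106]
tool_rot: [0.436, 0.9, -0.0, 0.0]
contact_force: [-0.1, -0.1, -0.6]
gripper_width: 0.0511
grasp_force: 63.0
```

>>> {"api": "arm_command", "payload": {"increments": [0,0,5,0,0,0.13,200,0,0,10,0,0,0.26,200,0,0,15,0,0,0.39,200,0,0,20,0,0,0.52,200,0,0,30,0,0,0.66,200,0,0,40,0,0,0.789,200,0,0,40,0,0,0.789,200,0,0,40,0,0,0.789,200]}}

```text
clock: 31.25
ee_pos: [0.4978, 0.2821, 0.1708]
tool_rot: [0.748, 0.663, 0.0, 0.0]
contact_force: [0.3, 0.7, -1.5]
gripper_width: 0.0509
grasp_force: 63.0
```

Run:
```python
from h import *
go(.4973,.2822,.0713,-97.2); print(ctrl.sense()['qpos'])
```

```text
go (0.4973, 0.2822, 0.0713, -97.2) [ 0.1 -0.5 99.5] [0.    0.    0.005] rows 2.0
[ 4.56197721e-01  1.21502952e-02  1.41905967e+00 -2.10092592e-04
  1.71024943e+00  5.76811364e-01]
```

>>> {"api": "arm_command", "payload": {"increments": [0,0,15,0,0,0.005,200,0,0,30,0,0,0.005,200,0,0,45,0,0,0.005,200,0,0,60,0,0,0.005,200,0,0,72,0,0,0.005,200,0,0,82,0,0,0.005,200,0,0,90,0,0,0.005,200,0,0,92,0,0,0.005,200]}}

```text
clock: 32.05
ee_pos: [0.4968, 0.2825, 0.0772]
tool_rot: [0.752, 0.66, -0.001, -0.0]
contact_force: [0.2, -0.2, -0.5]
gripper_width: 0.0514
grasp_force: 63.0
```

Run:
```python
from h import *
s=ctrl.sense();print(s['ee_pos'],s['contact_force'],s['ft_torque']); go(.4973,.2822,.0713,-97.2)
```

```text
[0.49682438 0.28247187 0.07723361] [ 0.19670688 -0.22271262 -0.5416158 ] [-0.02574154 -0.00851839 -0.03278652]
go (0.4973, 0.2822, 0.0713, -97.2) [-0.2  0.5  5.9] [-0.001  0.001 -0.004] rows 0.1
```

>>> {"api": "arm_command", "payload": {"increments": [-1,0,0,0,0,0,200,-2,0,0,0,0,0,200,-3,0,0,0,0,0,200,-4,0,0,0,0,0,200,-4,0,2,0,0,0,200,-4,0,4,0,0,0,200,-4,0,5,0,0,0,200,-4,0,5,0,0,0,200]}}

```text
clock: 32.85
ee_pos: [0.4966, 0.2786, 0.0731]
tool_rot: [0.752, 0.66, -0.0, -0.0]
contact_force: [0.1, 0.2, -1.0]
gripper_width: 0.0515
grasp_force: 63.0
```

>>> {"api": "arm_command", "payload": {"increments": [-0.5,0,0.5,0,0,0,200,-1,0,1,0,0,0,200,-1,0,1.5,0,0,0,200,-1,0,2,0,0,0,200,-1,0,2.5,0,0,0,200,-1,0,2.5,0,0,0,200,-1,0,2.5,0,0,0,200,-1,0,2.5,0,0,0,200]}}

```text
clock: 33.65
ee_pos: [0.4971, 0.2784, 0.0717]
tool_rot: [0.751, 0.66, 0.001, -0.0]
contact_force: [0.1, 5.9, 2.7]
gripper_width: 0.051
grasp_force: 63.6
```

>>> {"api": "arm_command", "payload": {"increments": [0.5,0,0,0,0,0,120,0.5,0,0,0,0,0,90,0.5,0,0,0,0,0,50,0.5,0,0,0,0,0,20,0.5,0,0,0,0,0,20,0.5,0,-10,0,0,0,20,0.5,0,-40,0,0,0,20,0.5,0,-80,0,0,0,20]}}

```text
clock: 34.45
ee_pos: [0.4956, 0.2775, 0.1501]
tool_rot: [0.752, 0.66, -0.002, -0.001]
contact_force: [0.6, 1.0, 1.0]
gripper_width: 0.0787
grasp_force: 0.0
```

>>> {"api": "arm_command", "payload": {"increments": [0,0,-15,0,0,-0.13,0,0,0,-30,0,0,-0.26,0,0,0,-50,0,0,-0.39,0,0,0,-50,0,0,-0.52,0,0,0,-50,0,0,-0.65,0,0,0,-50,0,0,-0.78,0,0,0,-50,0,0,-0.91,0,0,0,-50,0,0,-0.91,0]}}

```text
clock: 35.25
ee_pos: [0.4967, 0.2781, 0.2018]
tool_rot: [0.385, 0.923, 0.0, 0.0]
contact_force: [-1.4, 0.5, 0.9]
gripper_width: 0.0851
grasp_force: 0.0
```

Run:
```python
from h import *
print(ctrl.sense()['ee_pos'],ctrl.sense()['gripper_width'])
go(.555,.03,.22,-4); go(.545,.225,.23,-6)
```

```text
[0.49673839 0.27814341 0.20181325] 0.08512981958833278
go (0.555, 0.03, 0.22, -4) [-217.3 -133.3  -18.2] [ 0.     0.001 -0.72 ] rows 5.1
go (0.545, 0.225, 0.23, -6) [-71.7  -3.1 -28.2] [ 0.     0.001 -0.685] rows 4.6
```

Run:
```python
from h import *
go(.555,-.015,.22,18)
```

```text
go (0.555, -0.015, 0.22, 18) [-249.2 -165.   -18.2] [ 0.000e+00  1.000e-03 -1.104e+00] rows 7.4
```

>>> {"api": "arm_command", "payload": {"increments": [-20,-10,-18,0,0,-0.13,0,-55,-33,-18,0,0,-0.26,0,-95,-60,-18,0,0,-0.39,0,-135,-90,-18,0,0,-0.52,0,-175,-115,-18,0,0,-0.66,0,-215,-140,-18,0,0,-0.79,0,-249,-165,-18,0,0,-0.93,0,-249,-165,-18,0,0,-1.06,0]}}

```text
clock: 36.05
ee_pos: [0.5548, -0.0201, 0.2191]
tool_rot: [-0.132, 0.991, -0.001, -0.0]
contact_force: [-0.3, 1.5, 0.5]
gripper_width: 0.0855
grasp_force: 0.0
```

>>> {"api": "arm_command", "payload": {"increments": [0,0,0,0,0,-0.044,0,0,0,0,0,0,-0.044,0,0,0,0,0,0,-0.044,0,0,0,0,0,0,-0.044,0,0,0,0,0,0,-0.044,0,0,0,0,0,0,-0.044,0,0,0,0,0,0,-0.044,0,0,0,0,0,0,-0.044,0]}}

```text
clock: 36.85
ee_pos: [0.5545, -0.0147, 0.219]
tool_rot: [-0.156, 0.988, -0.0, -0.0]
contact_force: [0.5, 1.0, -0.3]
gripper_width: 0.0853
grasp_force: 0.0
```

Run:
```python
from h import *
s,im=holders('w10.png',umin=210,umax=430,ymax=340); print(s['ee_pos'],s['tool_rot'])
```

```text
5460 (274, 218, 71, 90) [[338, 219], [280, 221], [274, 255], [277, 286], [285, 288], [287, 307], [337, 304], [336, 287], [344, 284]]
4350 (274, 235, 71, 73) [[342, 235], [274, 242], [277, 286], [285, 288], [287, 307], [337, 304], [336, 287], [344, 284]]
[ 0.55449524 -0.01474435  0.21896315] [-1.55946459e-01  9.87765510e-01 -5.11976651e-06 -4.71741743e-06]
```

Run:
```python
from h import *
s=ctrl.sense()
f=lambda pts: onz('wrist',pts,.06,s)
rep('R',f([(342.5,235.5),(274,240),(277,286.5),(344.5,284)]))
l=f([(287,307),(337.5,304.5)]);print('lip',l.mean(0).round(4),np.degrees(np.arctan2(*(l[1]-l[0])[[1,0]]))-90)
yw=19.5;c=l.mean(0)[:2]-.037*np.array([np.cos(np.radians(yw)),np.sin(np.radians(yw))]);print(c)
go(.586,-.0068,.0255,20.5)
```

```text
R [ 0.5873 -0.0085  0.06  ] yaw 20.6 21.099999999999994 len 0.0379 0.0514
lip [0.621  0.0045 0.06  ] 21.0814145584646
[ 0.58611198 -0.00780271]
go (0.586, -0.0068, 0.0255, 20.5) [-32.5  -2.1 193.5] [-0.    -0.    -0.045] rows 3.9
```

>>> {"api": "arm_command", "payload": {"increments": [-16,-2,40,0,0,-0.05,0,-32.5,-3.7,80,0,0,-0.05,0,-32.5,-3.7,110,0,0,-0.05,0,-32.5,-3.7,135,0,0,-0.05,0,-32.5,-3.7,155,0,0,-0.05,0,-32.5,-3.7,175,0,0,-0.05,0,-32.5,-3.7,188,0,0,-0.05,0,-32.5,-3.7,193,0,0,-0.05,0]}}

```text
clock: 37.7
ee_pos: [0.5857, -0.0083, 0.0242]
tool_rot: [-0.181, 0.984, 0.0, -0.001]
contact_force: [-0.3, -0.1, -0.8]
gripper_width: 0.0853
grasp_force: 0.0
```

>>> {"api": "arm_command", "payload": {"increments": [0,0,0,0,0,0,0,0,0,0,0,0,0,40,0,0,0,0,0,0,70,0,0,0,0,0,0,90,0,0,0,0,0,0,110,0,0,0,0,0,0,150,0,0,0,0,0,0,200,0,0,0,0,0,0,200]}}

```text
clock: 38.5
ee_pos: [0.5874, -0.0084, 0.0273]
tool_rot: [-0.181, 0.984, -0.0, 0.001]
contact_force: [0.4, -0.7, 5.2]
gripper_width: 0.0514
grasp_force: 64.0
```

>>> {"api": "arm_command", "payload": {"increments": [0,0,-10,0,0,0,200,0,0,-30,0,0,0,200,0,0,-60,0,0,0,200,0,0,-90,0,0,0,200,0,0,-120,0,0,0,200,0,0,-150,0,0,0,200,0,0,-175,0,0,0,200,0,0,-175,0,0,0,200]}}

```text
clock: 39.3
ee_pos: [0.5878, -0.0084, 0.2059]
tool_rot: [-0.181, 0.984, -0.001, 0.003]
contact_force: [1.3, -0.2, -0.0]
gripper_width: 0.0512
grasp_force: 63.6
```

Run:
```python
from h import *
s=ctrl.sense();print(s['ee_pos'],s['contact_force'],s['gripper_width'],s['grasp_force'],s['tool_rot'])
# check cup in hand
s,im=snap('wrist','w11.png')
p=np.array(s['ee_pos']);r=R.from_quat(s['tool_rot'])
P=lambda x,y,z: proj('wrist',p+r.apply([x,y,z]),s).round(1)
print('expected near rim corners',P(.02,-.026,-.0327),P(.02,.026,-.0327))
for u in(270,300,330,370): print(u,[(v,int(im[v,u].astype(int).sum()), int(im[v,u,1])-int(im[v,u,0])) for v in range(280,332,4)])
# L cup in basket: target
ex=np.array([.9921,-.1253]);ey=np.array([.1253,.9921]);t=np.array([.511,.3273])+.0465*ex+.008*ey;print(t)
go(t[0]-.04,t[1]-.03,.21,-7.2)
go(t[0],t[1],.17,-7.2,(t[0]-.04,t[1]-.03,.21,-7.2))
```

```text
[ 0.58781349 -0.00843891  0.20590016] [ 1.25684391 -0.19086378 -0.01751015] 0.051210441564063666 63.59659194946289 [-1.80624869e-01  9.83545811e-01 -8.77032809e-04  3.39487995e-03]
expected near rim corners [[222.4 301.6]] [[405.5 301.7]]
270 [(280, 347, 0), (284, 350, 0), (288, 337, -3), (292, 341, -2), (296, 347, 0), (300, 351, -1), (304, 423, -5), (308, 423, -3), (312, 417, -2), (316, 417, -2), (320, 409, -2), (324, 412, -3), (328, 340, -2)]
300 [(280, 350, -1), (284, 351, -3), (288, 346, -2), (292, 357, -3), (296, 349, -1), (300, 357, -3), (304, 428, -3), (308, 419, -2), (312, 414, -2), (316, 412, -2), (320, 406, -2), (324, 406, -5), (328, 328, -1)]
330 [(280, 340, -2), (284, 345, -2), (288, 351, -2), (292, 347, -2), (296, 340, -1), (300, 351, -2), (304, 426, -3), (308, 419, -2), (312, 588, -4), (316, 448, -3), (320, 418, -4), (324, 404, -2), (328, 344, -2)]
370 [(280, 342, -3), (284, 329, -3), (288, 346, -3), (292, 346, -1), (296, 340, -1), (300, 342, 0), (304, 419, -2), (308, 412, -1), (312, 365, -3), (316, 340, -3), (320, 350, -5), (324, 349, -2), (328, 350, -1)]
[0.55813505 0.32941035]
go (np.float64(0.5181350499999999), np.float64(0.29941035000000005), 0.21, -7.2) [-44.9 312.3  -7.4] [-0.001  0.003  0.489] rows 6.3
go (np.float64(0.55813505), np.float64(0.32941035), 0.17, -7.2) [-35.9  34.8  40. ] [0. 0. 0.] rows 1.3
```

>>> {"api": "arm_command", "payload": {"increments": [-5,30,-7,0,0,0.06,200,-12,75,-7,0,0,0.12,200,-19,124,-7,0,0,0.19,200,-26,172,-7,0,0,0.26,200,-33,220,-7,0,0,0.33,200,-40,268,-7,0,0,0.4,200,-45,312,-7,0,0,0.47,200,-45,312,-7,0,0,0.489,200]}}

```text
clock: 40.15
ee_pos: [0.5148, 0.304, 0.2048]
tool_rot: [0.061, 0.998, -0.0, -0.003]
contact_force: [0.8, -1.3, -1.2]
gripper_width: 0.051
grasp_force: 63.5
```

>>> {"api": "arm_command", "payload": {"increments": [-9,9,0,0,0,0,200,-18,17,0,0,0,0,200,-27,26,10,0,0,0,200,-36,35,20,0,0,0,200,-36,35,30,0,0,0,200,-36,35,40,0,0,0,200,-36,35,40,0,0,0,200,-36,35,40,0,0,0,200]}}

```text
clock: 40.95
ee_pos: [0.5574, 0.3289, 0.1676]
tool_rot: [0.063, 0.998, -0.0, -0.0]
contact_force: [-0.2, 0.4, -0.7]
gripper_width: 0.0512
grasp_force: 63.5
```

Run:
```python
from h import *
s=ctrl.sense();print(s['ee_pos'],s['contact_force'],s['gripper_width']); go(.5581,.3294,.0713,-7.2)
```

```text
[0.55743379 0.32893793 0.16762346] [-0.15517688  0.3980853  -0.74377208] 0.05121411116376202
go (0.5581, 0.3294, 0.0713, -7.2) [-0.7  0.6 96.3] [-0.001 -0.001 -0.   ] rows 1.9
```

>>> {"api": "arm_command", "payload": {"increments": [-0.7,0.5,15,0,0,0,200,-0.7,0.5,30,0,0,0,200,-0.7,0.5,45,0,0,0,200,-0.7,0.5,58,0,0,0,200,-0.7,0.5,70,0,0,0,200,-0.7,0.5,80,0,0,0,200,-0.7,0.5,87,0,0,0,200,-0.7,0.5,89,0,0,0,200]}}

```text
clock: 41.75
ee_pos: [0.5583, 0.3297, 0.0778]
tool_rot: [0.063, 0.998, -0.0, -0.001]
contact_force: [-0.1, -0.6, -1.4]
gripper_width: 0.0514
grasp_force: 63.5
```

>>> {"api": "arm_command", "payload": {"increments": [-1,0,0,0,0,0,200,-2,0,0,0,0,0,200,-3,0,0,0,0,0,200,-4,0,0,0,0,0,200,-4,0,2,0,0,0,200,-4,0,4,0,0,0,200,-4,0,5,0,0,0,200,-4,0,5,0,0,0,200]}}

```text
clock: 42.55
ee_pos: [0.5624, 0.3292, 0.0735]
tool_rot: [0.063, 0.998, -0.0, -0.0]
contact_force: [0.1, -0.3, -0.7]
gripper_width: 0.0509
grasp_force: 63.7
```

>>> {"api": "arm_command", "payload": {"increments": [-0.5,0,0.5,0,0,0,200,-1,0,1,0,0,0,200,-1,0,1.5,0,0,0,200,-1,0,2,0,0,0,200,-1,0,2.5,0,0,0,200,-1,0,2.5,0,0,0,200,-1,0,2.5,0,0,0,200,-1,0,2.5,0,0,0,200]}}

```text
clock: 43.35
ee_pos: [0.563, 0.3297, 0.0718]
tool_rot: [0.063, 0.998, 0.0, -0.0]
contact_force: [-5.2, 1.0, 1.9]
gripper_width: 0.0511
grasp_force: 63.9
```

Same contact signature: the cup is against the wall and the lip is on the rim. Release.

>>> {"api": "arm_command", "payload": {"increments": [0.5,0,0,0,0,0,120,0.5,0,0,0,0,0,90,0.5,0,0,0,0,0,50,0.5,0,0,0,0,0,20,0.5,0,0,0,0,0,20,0.5,0,-10,0,0,0,20,0.5,0,-40,0,0,0,20,0.5,0,-80,0,0,0,20]}}

```text
clock: 44.15
ee_pos: [0.5621, 0.3287, 0.1503]
tool_rot: [0.063, 0.998, -0.001, -0.002]
contact_force: [0.2, 0.3, 1.0]
gripper_width: 0.0786
grasp_force: 0.0
```

Run:
```python
from h import *
s=ctrl.sense();print(s['ee_pos'],s['contact_force'],s['gripper_width']); go(.44,.28,.30,-7.2)
```

```text
[0.56211159 0.32870028 0.15033338] [0.18105396 0.2788836  0.98021595] 0.07864624638661268
go (0.44, 0.28, 0.3, -7.2) [ 115.6  -64.  -149.1] [-0.003 -0.004 -0.   ] rows 4.0
```

>>> {"api": "arm_command", "payload": {"increments": [0,0,-50,0,0,0,0,20,-10,-90,0,0,0,0,40,-20,-120,0,0,0,0,60,-30,-150,0,0,0,0,80,-40,-150,0,0,0,0,80,-40,-150,0,0,0,0,80,-40,-150,0,0,0,0,80,-40,-150,0,0,0,0]}}

```text
clock: 44.95
ee_pos: [0.4791, 0.2997, 0.3006]
tool_rot: [0.063, 0.998, -0.0, -0.0]
contact_force: [0.7, 0.7, 0.7]
gripper_width: 0.0855
grasp_force: 0.0
```

Run:
```python
from h import *
s,im=snap('wrist','w12.png');print(s['ee_pos'])
g=im.astype(int)
c0=np.array([.511,.3273]);ex=np.array([.9921,-.1253]);ey=np.array([.1253,.9921])
def loc(x,y,z): return np.r_[c0+x*ex+y*ey,z]
# rectified view of basket local plane z=0.104, 2mm per cell; print brightness map coarse (4 mm)
xs=np.arange(.096,-.085,-.004);ys=np.arange(.088,-.098,-.004)
pts=np.array([loc(x,y,.104) for x in xs for y in ys]);uv=proj('wrist',pts,s).round().astype(int)
ok=(uv[:,0]>=0)&(uv[:,0]<640)&(uv[:,1]>=0)&(uv[:,1]<480);b=np.full(len(uv),-1)
b[ok]=g[uv[ok,1],uv[ok,0]].sum(1)//3
gr=np.zeros(len(uv),bool);gr[ok]=(g[uv[ok,1],uv[ok,0],1]-g[uv[ok,1],uv[ok,0],0])>10
ch=np.array(list(' .:-=+*%#@'))
for i,x in enumerate(xs): 
    k=slice(i*len(ys),(i+1)*len(ys));print('%4d'%(x*1000),''.join('g' if q else '?' if v<0 else ch[min(9,v//25)] for v,q in zip(b[k],gr[k])))
```

```text
[0.479133   0.29968487 0.30061768]
  96 ..ggggggggggggggggggggggggggggggggggggggggggggg
  92 ..ggggggggggggggggggggggggggggggggggggggggggggg
  88 :.ggggggggggggg%%%%%%%%%%gggggggggggggggggggggg
  83 ..ggggggggggggg##########gggggggggggggggggggggg
  79 ..ggggggggggggg##########gggggggggggggggggggggg
  75 ..ggggggggggggg#########%gggggggggggggggggggggg
  71 ::gg%%%################%%*%##############gggggg
  67 ..gg#**++++++*#%%%%%%%****%=============#gggggg
  63 :.gg#=========*===========%=============#gggggg
  59 :ggg#========+*===========%=============#gggggg
  55 gggg#========+%===========%=============#gggggg
  51 gggg#========*%===========%=============#gggggg
  47 gggg#=========%===========%=============#gggggg
  43 gggg#=========*=+++**+++=+%=============#gggggg
  39 gggg#=========*=+**##%%#%%%=============#gggggg
  35 gggg#========+%==**#%%%%%%%=============#gggggg
  31 gggg#=====++++%%%%%%%%%%%%%+++*%**%***==#gggggg
  27 gggg#======***==============++*######%==#gggggg
  23 gggg#=====+***%============++++######%==#gggggg
  19 gggg#=====+***#============++++%#####%==#gggggg
  15 
[... 672 characters left out ...]
+++++gg=ggg
 -36 gggg#======+++################+=========+gggggg
 -40 gggg#+=====+++##############*%+=========*gggggg
 -44 gggg#======++*#############%++==========*gggggg
 -48 gggg#======+++#############**********+==*gggggg
 -52 gggg#+====++++#############%*********+==*gggggg
 -56 gggg#+=====***#############%*****%***+==+=ggggg
 -60 gggg#+=====***##############%%%*%#***+==+=ggggg
 -64 gggg#+=====***######################*+==+=ggggg
 -68 gggg#+====+***#######################+==*gggggg
 -72 gggg##%%%%%#########################*****gggggg
 -76 ggggg*+***=================++============gggggg
 -80 gggggggggggg======g-==-==g=gg=gg=gggggggggggggg
 -84 ggggggggggggggggggggggggggggggggggggggggggggggg
```

The rectified wrist map shows both cups upright against their walls with the lips over the rim: R at local x 29–71 with its lip out to 88 mm, L at local y −32…−72 with its lip out to −84 mm. Last check is the rack, from the top camera.

Run:
```python
from h import *
s,im=snap('top','t4.png');g=im.astype(int)
m=((g[:,:,1]-g[:,:,0]<6)&(g[:,:,0]-g[:,:,2]<22)&(g.sum(2)>420)).astype(np.uint8)
q=np.zeros_like(m);q[190:315,412:462]=m[190:315,412:462]
for c in cv2.findContours(q,cv2.RETR_EXTERNAL,cv2.CHAIN_APPROX_NONE)[0]:
    if cv2.contourArea(c)>150:
        w=onz('top',c[:,0],.044);r=cv2.minAreaRect((w[:,:2]*1000).astype(np.float32));print(cv2.boundingRect(c),np.round(r[0],1),np.round(r[1],1),round(r[2],1))
for v in range(190,312,3): print(v,''.join('@' if g[v,u].sum()>480 else '+' if g[v,u].sum()>330 else '.' for u in range(405,470)))
```

```text
(425, 277, 18, 24) [ 413.3 -297.7] [40.3 61.1] 82.8
(429, 242, 18, 21) [ 506.5 -310.7] [42.1 53.4] 84.3
190 ++++++++++++++++++++++++++++++++++++++++++++++++++++++++++++..+++
193 +++++++++++++++++++++++++++++++++++++++++++++++++++++++++++++.+++
196 +++++++++++++++++++++++++.....++++@@@@@@@@@@@@@+++++++++++++++...
199 +++++++++++++++++++.+@@+............................+++++++++++++
202 +++++++++++++++++++..+............................+++++++++++++++
205 +++++++++++++++++++++..........................++++++++++++++++++
208 ++++++++++++++++++.++..........................++++++++++++++++++
211 ++++++++++++++++++.++..........................++++++++++++++++++
214 +++++++++++++++++++++.........................+++++++++++++++++++
217 ++++++++++++++++++++..........................+++++++++++++++++++
220 +++++++++++++++++.++..........................+++++++++++++++++++
223 ++++++++++++++++++++.........................++++++++++++++++++++
226 ++++++++++++++++++++.........................++++++++++++++++++++
229 +++++++++++++++++++..........................++++++++++++++++++++
232 ++++++++++++
[... 1173 characters left out ...]

283 +++++++++++.++...++@@@@@@@@@@@@@@@@@@@@@@++++++++++++++++++++++++
286 +++++++++++.++...++@@@@@@@@@@@@@@@@@@@@@@++++++++++++++++++++++++
289 +++++++++++++...++@@@@@@@@@@@@@@@@@@@@@@@++++++++++++++++++++++++
292 ++++++++++.++....+@@@@@@@@@@@@@@@@@@@@@@+++++++++++++++++++++++++
295 +++++++++++++..+++@@@@@@@@@@@@@@@@@@@@@@+++++++++++++++++++++++++
298 +++++++++++++...+@@@@@@@@@@@@@@@@@@@@@@@+++++++++++++++++++++++++
301 ++++++++++++....+@@@@@@@@@@@@@@@@@@@@@@++++++++++++++++++++++++++
304 +++++++++.++.......++++++@@@@@@@@@@@@@@++++++++++++++++++++++++++
307 +++++++++.+@@+...+@@@@@@@@@+++++++....+++++++++++++++++++++++++++
310 +++++++++++++++++++++++++++++++++++++++++++++++++++++++++++++++++
```

Both cases lie square in bays 0 and 1, so I'm handing in.

```bash
python3 -c "
from station import ctrl
print(ctrl.finish_job())"
```

```text
the job is handed in; nothing more can be done
None
```

I handed the job in at about 45 s of the 210 s limit: both pill cases on the counter are shut and lie in their own rack bays, and both pen holders hang on the basket rim; the hand-in returned no verdict.

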